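# Load a seed cassette through the spring flap of a propagation chamber

## Task

Pick the seed cassette up by its upright tab, lay it nose first on the chamber's apron, and push it in gently so that it holds the spring flap open as it passes and the flap swings shut behind it over the flat tongue. Find the rubber buffer inside by feel, press the cassette against it gently but firmly for a moment (about 12 N; never as much as 18 N), then let go and leave it lying flat in there with only its tab end outside. Do not force the flap, and leave the other things on the bench where they are.

Things in the scene. Friction and masses are not known exactly. Their poses are not given: they have to be found in the camera images.
- cassette: White plastic seed box on the front of a flat aluminium tongue, upright white tab at the tongue's rear; about 0.12 kg, lying flat on the bench. Origin: underside, below the tab's middle; +x to the nose, z up. Tongue 20 wide, 5 thick, from x = -12 to 127; box 40 wide, 34 high, from x = 122 to 192.
- nose (a point): Middle of the front face of the cassette's box, 17 above the cassette's underside, 192 ahead of its origin.
- tab_top (a point): Middle of the top of the cassette's upright tab, 61 above the cassette's underside. The tab is 24 long (cassette x) and 10 thick (cassette y); grip it across its thickness, about 45 above the underside.
- chamber: Low clear-sided propagation chamber, fixed to the bench. Origin: on the bench, mid-width, under the shut flap; +x is the way in, z up. Its flat grey floor, 12 above the bench, runs from x = -110 (open apron) to 220. Inside, walls 44 apart and a roof 64 above the floor; highest point 88 above the bench; 66 wide over the door posts.
- apron (a point): Point on the apron's floor (12 above the bench), mid-width, 60 in front of the shut flap. Low guides, 10 high, stand either side: 44 apart over the last 36 before the flap, flaring to about 65 apart at 82 before it.
- flap (a joint): Angle of the aluminium flap (rad): 0 shut (hanging upright), growing as it swings inward and up about its top edge, to 1.45; it opens inward only. A spring pulls it shut: about 1 N at the lower edge when nearly shut, 2 to 4 N when riding on the box (about 1.07 rad). It drops shut over the tongue once the box's rear is about 45 inside.
- flap_edge (a point): Middle of the flap's lower edge. The flap is 42 wide x 50 high x 3 thick, hinged 58 above the chamber floor; shut, its lower edge hangs 8 above the floor.
- backplate: Aluminium end plate inside, carrying an adjustable stop with a rubber buffer. Origin: on the chamber floor at its inner face, chamber x = 184. The buffer's tip, 18 above the floor, is clamped anywhere 29 to 59 before this face (cassette origin at chamber x = -67 to -37 on touching): not reported, feel for it. It yields 1 mm per 4 N, 6 mm at most.
- sleeve_a: Bystander: grey seedling sleeve full of soil, standing, 48 across x 95 high; origin under its centre.
- sleeve_b: Bystander: another such sleeve.
- sleeve_c: Bystander: another such sleeve.
- dishes: Bystander: stack of clear culture dishes, 90 across x 30 high; origin under its centre.
- flask: Bystander: glass bottle, 64 across x 150 high; origin under its centre.
- spare_cassette: Bystander: spare seed box without tongue or tab, 70 x 40 x 34; origin under its centre.
- beaker: Bystander: glass beaker, 60 across x 70 high; origin under its centre.
Mind the look-alikes: they are no part of the job. Leave any red look-alike of the cassette alone.

How it is judged:
By the outcome, as a careful person would: the job done as asked, in the order asked, and still so for the second after the job is handed in, with the robot touching nothing.
It also fails if it takes over 64 s, if anything falls off the work surface, if the arm or the gripper's body presses on something with over 40 N, if the wrist force passes 120 N, or if a joint passes its speed limit or range.

## Robot

A 7-joint arm with a two-finger parallel gripper is mounted at the origin on the work surface. World frame = base frame: x ahead of the robot, y to its left, z up, the work surface at z = 0. Lengths are in mm, angles in rad, forces in N, time in s.
With the tool pointing down it reaches from about 400 to 875 mm from the base axis. Payload 6.5 kg.
Tool frame: the origin (TCP) lies midway between the tips of the shut fingers; the grasp point (between the pads) lies 19 mm behind it; x points along the fingers, z is the direction in which the jaws open and shut, and the axes are right-handed (so a half turn about x gives the same grasp; the last joint's range is limited). The gripper opens to 85 mm and grips with 20 to 120 N. Pads are 22 mm wide; open, the fingers measure 114 mm over their backs; the gripper's body (76 mm by 85 mm) begins 54 mm behind the grasp point. The pads swing forward as they close: fully open they stand 13 mm farther back than shut.
Start: joints at [1.191, 0.536, -0.004, 1.538, 0.003, 1.067, -0.071], TCP at [200.635, -618.252, 231.29] pointing down, gripper open.
Joint ranges: [-2.7, 2.7], [-0.37, 2.16], [-1.27, 1.26], [0.24, 2.4], [-1.31, 4.45], [0.19, 1.91], [-2.76, 2.76]. Speed limits (rad/s): [2.39, 2.39, 3.14, 3.14, 3.14, 3.14, 3.14].

## Interface

Orientations are given as a unit quaternion [x, y, z, w].
In Python, from station import * gives the robot as it stands.
- The arm moves only by the tool drive_tool, never from a script. Its argument "rows" is a list of rows, each a list of 7 numbers: the shift along the tool's x, y, z in m, then the turn, a rotation vector about the tool's x, y, z in rad, then the opening, from 0 (shut) to 1 (fully open). A call has 1 to 8 rows; each row shifts and turns the pose as measured when the row begins, along the tool's axes as they then stand; what a row does not reach is not made up. A row lasts 1/10 s, in which the tool goes at most 50 mm and 8.59 degrees, less where a joint would pass 70% of its speed; a pose out of reach is approached as far as the arm can. A call with a gripper value outside its range is refused whole. The fingers move at their own pace and stop on an object; "squeeze" is the grip in N (left out, the last holds). Time passes only in rows, so rows that do not move let the fingers close. It gives the time, the measured TCP pose, the force and the opening at its end, in the units of the state.
- get_obs(): the state, without advancing time (a new reading comes with each control period).
- camera(name): name is "scene" or "side" or "wrist"; returns the picture (420x560x3 uint8, blue, green, red); there is no depth.
- calibration(name): a dict with "camera_matrix" (3x3 intrinsics, pixels), "xyz" and "attitude" of the camera in the world. Camera axes: x right, y up, looking along -z (the intrinsics and any distortion apply to the point x, -y, -z); pixel columns grow to the right and rows downward; lengths in mm; the calibration is good to about 2 mm. A picture is of the moment at which its call begins: read the wrist's pose just before it. calibration takes no time and is no camera call; for the wrist camera it gives the pose at the moment of the call.
- hand_in(): hands the job in, once; it reports no verdict.
The state is a dict: "time_s": time; "q": joint angles; "dq": joint speeds; "effort": joint torques, N m; "position": TCP position; "tool_rot": TCP orientation; "contact_force": force on the tool from outside, world axes, zero at the start; "torque": the same for the moment, N m; "width": finger opening in mm.
Only numpy, scipy, OpenCV 4.12 (cv2) and the standard library are available. Lean on these libraries where they do the work, as an engineer would, in place of code of your own. Each camera call takes 0.05 s, during which the arm holds its last target.

## Working session

There is one attempt and no reset: what is moved stays moved. The work goes in short steps, Python scripts to look and compute and a tool call to move; the robot and the scene stay as the last step left them, time stands still between calls to the robot, and variables do not carry over. Pictures are saved under pics/ and viewed, and the job is handed in when it is done.

Besides the shell and the picture viewer there is one more tool, called after "Emit:" by a JSON object that holds its "fn" and its "kwargs". drive_tool: Moves the arm, as the interface text tells. Its arguments: {"type":"object","properties":{"rows":{"type":"array"},"squeeze":{"type":"number"}},"required":["rows"]}

```bash
mkdir -p pics; ls; python3 - <<'E'
from station import *
import cv2
print(get_obs())
for n in ("scene","side","wrist"):
    c=calibration(n); print(n,c)
    cv2.imwrite(f"pics/{n}0.png",camera(n))
E
```

```text
pics
{'time_s': 0.0, 'q': array([ 1.19081172,  0.53718232, -0.00441418,  1.53886708,  0.00257   ,
        1.06729431, -0.0711992 ]), 'dq': array([-8.75143805e-04,  7.36379279e-04,  1.69373310e-05,  1.23316755e-03,
       -1.77575108e-03, -5.06919083e-04,  1.56875317e-03]), 'effort': array([-7.36614174e-05, -5.83397698e+01,  1.04875501e+00, -2.59108669e+01,
        1.23763210e-02,  9.38291807e-03,  2.64421018e-06]), 'position': array([ 200.41151946, -617.67013217,  230.40519863]), 'tool_rot': array([ 0.41605263,  0.57251291, -0.41539395,  0.5714692 ]), 'contact_force': array([-0.18644548, -0.03697528, -0.00054902]), 'torque': array([ 0.02276955, -0.04896639,  0.03437269]), 'width': 85.42087435722708}
scene {'camera_matrix': array([[485.20825657,   0.        , 280.21036451],
       [  0.        , 485.20825657, 214.94082388],
       [  0.        ,   0.        ,   1.        ]]), 'xyz': array([1309.5625869 , -256.26246092,  955.73731191]), 'attitude': array([0.31034262, 0.20024313, 0.52272224, 0.76834341])}
side {'camera_matrix': array([[423.48730887,   0.        , 274.62071374],
       [  0.        , 423.48730887, 209.57573372],
       [  0.        ,   0.        ,   1.        ]]), 'xyz': array([-40.69874429, 621.98144695, 727.12388886]), 'attitude': array([-0.17377993,  0.39562527,  0.83283306, -0.34593391])}
wrist {'camera_matrix': array([[375.88175306,   0.        , 283.09348727],
       [  0.        , 375.88175306, 212.1349695 ],
       [  0.        ,   0.        ,   1.        ]]), 'xyz': array([ 275.06421494, -592.45817279,  371.91790125]), 'attitude': array([-0.12523545,  0.0914915 , -0.58092418,  0.79904473])}
```

View pics/scene0.png

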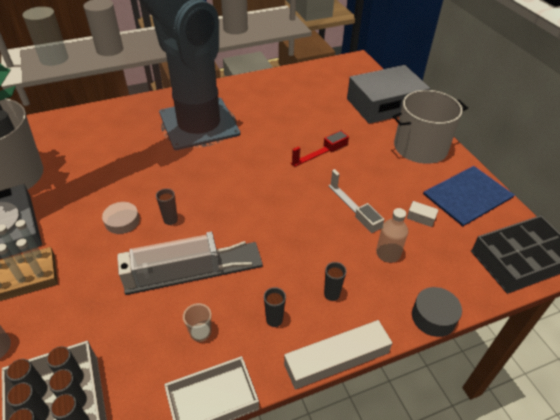

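View pics/side0.png

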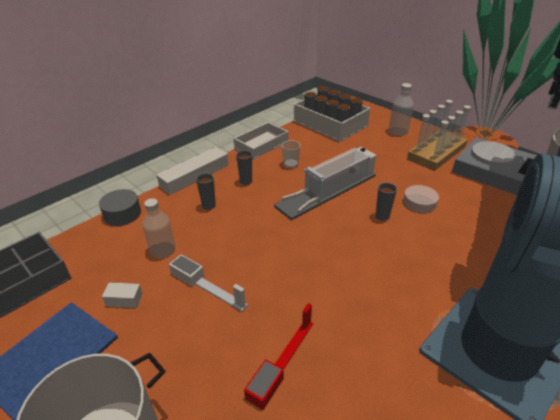

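View pics/wrist0.png

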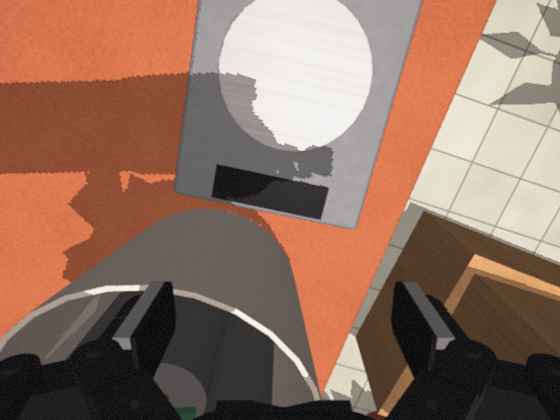

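```bash
cat > h.py <<'E'
from station import *
import numpy as np, cv2
from scipy.spatial.transform import Rotation as R
def ray(c,u,v):
    K=c["camera_matrix"]; d=np.array([(u-K[0,2])/K[0,0],-(v-K[1,2])/K[1,1],-1.])
    return c["xyz"],R.from_quat(c["attitude"]).apply(d)
def atz(c,u,v,z):
    o,d=ray(c,u,v); return o+d*(z-o[2])/d[2]
def proj(c,p):
    q=R.from_quat(c["attitude"]).inv().apply(np.asarray(p,float)-c["xyz"]); K=c["camera_matrix"]
    return np.stack([K[0,2]+K[0,0]*q[...,0]/-q[...,2],K[1,2]+K[1,1]*q[...,1]/q[...,2]],-1)
def crop(src,dst,x,y,w,h,k):
    im=cv2.imread(src)[y:y+h,x:x+w]; cv2.imwrite(dst,cv2.resize(im,None,fx=k,fy=k,interpolation=cv2.INTER_CUBIC))
E
python3 - <<'E'
from h import *
crop("pics/scene0.png","pics/s_cas.png",310,150,140,100,5)
crop("pics/side0.png","pics/d_cas.png",150,240,140,100,5)
crop("pics/scene0.png","pics/s_ch.png",110,225,160,75,5)
crop("pics/side0.png","pics/d_ch.png",265,140,120,90,6)
E
```

```text
(no output)
```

View pics/s_cas.png

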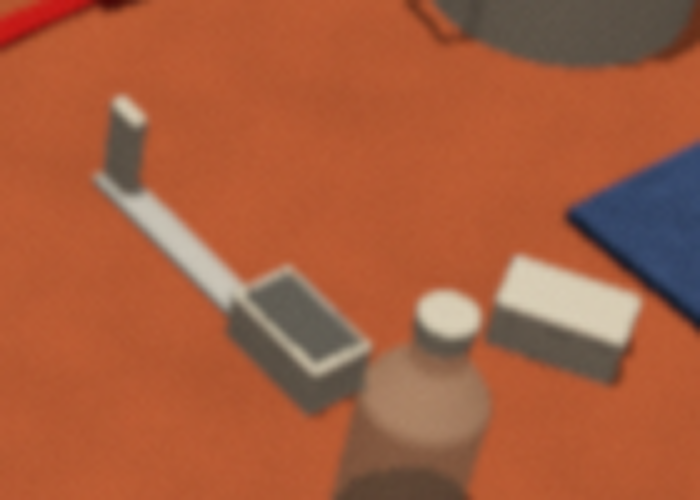

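View pics/d_cas.png

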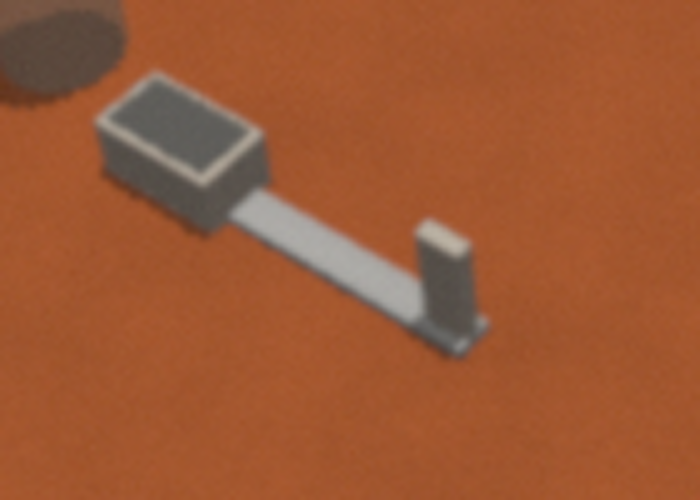

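View pics/s_ch.png

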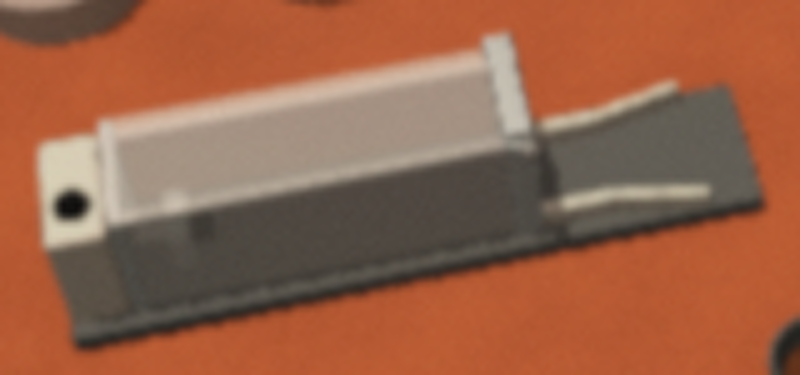

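View pics/d_ch.png

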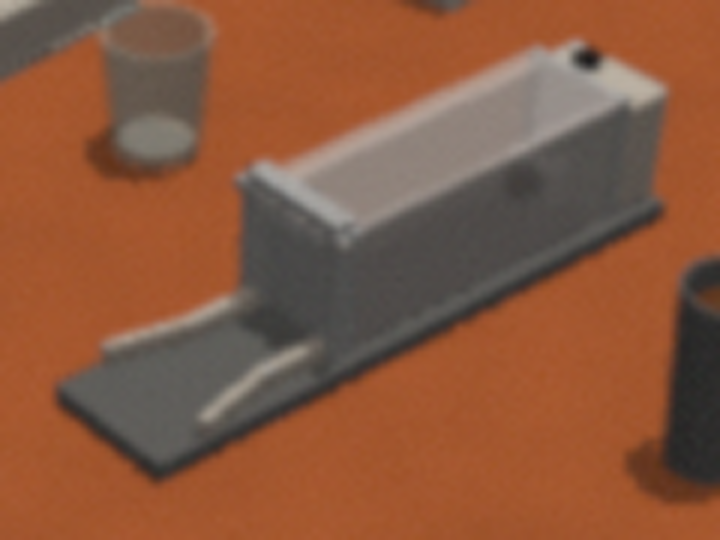

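```bash
cat > fit.py <<'E'
from h import *
from scipy.optimize import least_squares
S=calibration("scene");D=calibration("side")
def fit(obs,p0,fW=False):
    def f(p):
        r=[]
        c,s=np.cos(p[2]),np.sin(p[2])
        for cam,(u,v),l in obs:
            x,y,z=l(p[3]) if callable(l) else l
            w=[p[0]+c*x-s*y,p[1]+s*x+c*y,z]
            r+=list(proj(cam,w)-[u,v])
        return np.array(r)
    q=least_squares(f,p0,loss="soft_l1",x_scale=[10,10,.05]+[10]*(len(p0)-3))
    return q.x,f(q.x).reshape(-1,2).round(1)
s=lambda x,y:(310+x/5,150+y/5); d=lambda x,y:(150+x/5,240+y/5)
obs=[(S,s(129,111),(0,0,61)),(S,s(370,346),(192,-20,34)),(S,s(290,265),(122,-20,34)),(S,s(316,374),(192,20,34)),(S,s(233,293),(122,20,34)),
(D,d(443,239),(0,0,61)),(D,d(155,72),(192,20,34)),(D,d(263,131),(122,20,34)),(D,d(204,184),(122,-20,34)),(D,d(97,121),(192,-20,34))]
# decide which side by geometry: try both
a=atz(S,*s(129,111),61);b=atz(S,*s(302,320),34);print(a,b,atz(D,*d(443,239),61),atz(D,*d(180,127),34))
y0=np.arctan2(*(b-a)[[1,0]])
for sg in (1,-1):
    o=[(c,u,(l[0],sg*l[1],l[2])) for c,u,l in obs]
    print(fit(o,[a[0],a[1],y0]))
s=lambda x,y:(110+x/5,225+y/5); d=lambda x,y:(265+x/6,140+y/6)
obs=[(S,s(727,86),lambda W:(-110,-W,12)),(S,s(762,197),lambda W:(-110,W,12)),(D,d(62,390),lambda W:(-110,W,12)),(D,d(160,467),lambda W:(-110,-W,12)),
(S,s(82,347),lambda W:(220,W,0)),(D,d(664,212),lambda W:(220,-W,0))]
a=atz(S,*s(744,142),12);b=atz(S,*s(82,347),0)
print(a,b);y0=np.arctan2(*(b-a)[[1,0]])
p,r=fit(obs,[a[0]+110*np.cos(y0),a[1]+110*np.sin(y0),y0,35]);print(p,r)
E
python3 fit.py
```

```text
[435.84636649 277.777883    61.        ] [590.16939538 305.49030243  34.        ] [428.44389229 279.58315709  61.        ] [581.6828297  306.54946659  34.        ]
(array([4.30962629e+02, 2.78577647e+02, 3.12363608e-01]), array([[ -0.5,  -1.2],
       [ -3.6,   1.2],
       [ -7.2,   2.4],
       [ 17.5, -11.4],
       [ 14.5,  -9.8],
       [ -0.4,  -0.9],
       [-20.4,  16.7],
       [-16.5,  15.7],
       [  6.2,  -7.1],
       [  2.6,  -4.6]]))
(array([4.30709267e+02, 2.79300775e+02, 1.73292398e-01]), array([[-0.3, -1.3],
       [ 0.3, -1. ],
       [-0.6, -1.2],
       [-0.8, -0.8],
       [-1. , -1.3],
       [-0.6, -0.7],
       [-0.5, -1.3],
       [-0. , -0.5],
       [-0.8, -0.2],
       [-1.6, -0.8]]))
[592.01410052  -7.81898001  12.        ] [ 586.35555406 -334.54423847    0.        ]
[ 572.76525913 -114.80539207   -1.68063029   36.76475555] [[-0.2 -2. ]
 [-0.1 -2.1]
 [-1.3 -1.2]
 [-0.4 -0.7]
 [-1.4 -0. ]
 [-0.6  0.5]]
```

```bash
python3 - <<'E'
from h import *
o=get_obs(); print(R.from_quat(o["tool_rot"]).as_matrix().round(3),o["position"])
c=calibration("wrist");M=R.from_quat(o["tool_rot"])
print("cam in tool",M.inv().apply(c["xyz"]-o["position"]),(M.inv()*R.from_quat(c["attitude"])).as_matrix().round(3))
S=calibration("scene");D=calibration("side")
for n,u,v,z in (("sb",334,294,0),("sa",274,320,0),("sc",168,220,0),("flask",393,250,10),("flasktop",400,214,150),("beaker",199,330,5),("spare",424,211,34)): print(n,atz(S,u,v,z).round())
for n,u,v,z in (("flask",159,250,10),("ftop",152,205,150)): print(n,atz(D,u,v,z).round())
E
```

```text
[[-0.001  0.951  0.309]
 [ 0.001  0.309 -0.951]
 [-1.    -0.    -0.001]] [ 200.48905571 -617.80604256  230.61768942]
cam in tool [-141.42529912   78.74517537   -1.21672739] [[-0.001  0.306 -0.952]
 [-0.     0.952  0.306]
 [ 1.     0.001 -0.001]]
sb [761. 118.   0.]
sa [775. -39.   0.]
sc [ 389. -191.    0.]
flask [702. 312.  10.]
flasktop [705. 299. 150.]
beaker [ 741. -203.    5.]
spare [632. 444.  34.]
flask [693. 312.  10.]
ftop [684. 305. 150.]
```

```bash
cat >> h.py <<'E'
def tool(psi):  # x down, y at yaw psi, z=x cross y
    y=np.array([np.cos(psi),np.sin(psi),0]);x=np.array([0,0,-1.]);return np.stack([x,y,np.cross(x,y)],1)
def psi_of(q):
    m=R.from_quat(q).as_matrix();return np.arctan2(m[1,1],m[0,1])
def plan(tgt,psi,n,polar=True,w=None,spin=None):
    """rows from measured pose to target; psi in absolute, shortest unless spin given (signed total)"""
    o=get_obs();p=o["position"];M0=R.from_quat(o["tool_rot"])
    ps0=psi_of(o["tool_rot"]);dp=(psi-ps0+np.pi)%(2*np.pi)-np.pi if spin is None else spin
    r0,a0=np.hypot(*p[:2]),np.arctan2(p[1],p[0]);r1,a1=np.hypot(*tgt[:2]),np.arctan2(tgt[1],tgt[0])
    prev,M=p,M0;out=[]
    for k in range(1,n+1):
        t=k/n
        if polar:
            r=r0+(r1-r0)*t;a=a0+(a1-a0)*t;q=np.array([r*np.cos(a),r*np.sin(a),p[2]+(tgt[2]-p[2])*t])
        else: q=p+(np.array(tgt)-p)*t
        Mn=R.from_matrix(tool(ps0+dp*t))
        out.append(np.r_[M.inv().apply(q-prev)/1000,(M.inv()*Mn).as_rotvec()].round(4));prev,M=q,Mn
    print("from",p.round(1),"psi",ps0.round(3),"dpsi",round(dp,3))
    for r in out: print([float(x) for x in r])
E
python3 - <<'E'
from h import *
yaw=.173;c=np.array([431,279.3]);t=c+150*np.array([np.cos(yaw),np.sin(yaw)])
plan([*t,280],0,24,spin=3.0)
E
```

```text
from [ 200.5 -617.8  230.6] psi 0.314 dpsi 3.0
[-0.0021, 0.0471, -0.0015, -0.125, -0.0013, 0.0]
[-0.0021, 0.0472, 0.001, -0.125, 0.0, 0.0]
[-0.0021, 0.0471, 0.0034, -0.125, 0.0, 0.0]
[-0.0021, 0.0468, 0.0059, -0.125, 0.0, 0.0]
[-0.0021, 0.0465, 0.0083, -0.125, 0.0, 0.0]
[-0.0021, 0.046, 0.0108, -0.125, 0.0, 0.0]
[-0.0021, 0.0454, 0.0132, -0.125, 0.0, 0.0]
[-0.0021, 0.0446, 0.0155, -0.125, 0.0, 0.0]
[-0.0021, 0.0438, 0.0178, -0.125, 0.0, 0.0]
[-0.0021, 0.0428, 0.0201, -0.125, 0.0, 0.0]
[-0.0021, 0.0417, 0.0223, -0.125, 0.0, 0.0]
[-0.0021, 0.0405, 0.0245, -0.125, 0.0, 0.0]
[-0.0021, 0.0391, 0.0266, -0.125, 0.0, 0.0]
[-0.0021, 0.0377, 0.0286, -0.125, 0.0, 0.0]
[-0.0021, 0.0362, 0.0306, -0.125, 0.0, 0.0]
[-0.0021, 0.0345, 0.0324, -0.125, 0.0, 0.0]
[-0.0021, 0.0328, 0.0342, -0.125, 0.0, 0.0]
[-0.0021, 0.031, 0.0359, -0.125, 0.0, 0.0]
[-0.0021, 0.029, 0.0375, -0.125, 0.0, 0.0]
[-0.0021, 0.0271, 0.0389, -0.125, -0.0, -0.0]
[-0.0021, 0.025, 0.0403, -0.125, 0.0, 0.0]
[-0.0021, 0.0228, 0.0416, -0.125, 0.0, 0.0]
[-0.0021, 0.0206, 0.0427, -0.125, -0.0, -0.0]
[-0.0021, 0.0184, 0.0438, -0.125, 0.0, 0.0]
```

Emit:
{"fn": "drive_tool", "kwargs": {"rows": [[-0.04, 0.0, 0, 0, 0, 0, 1], [-0.03, 0.035, 0, -0.12, 0, 0, 1], [-0.002, 0.047, 0.001, -0.125, 0, 0, 1], [-0.002, 0.047, 0.003, -0.125, 0, 0, 1], [-0.002, 0.047, 0.006, -0.125, 0, 0, 1], [-0.002, 0.046, 0.008, -0.125, 0, 0, 1], [-0.002, 0.046, 0.011, -0.125, 0, 0, 1], [-0.002, 0.045, 0.013, -0.125, 0, 0, 1]]}}

```text
time_s: 0.95
position: [463.3, -448.5, 311.4]
tool_rot: [0.131, 0.698, -0.131, 0.692]
contact_force: [-0.3, -1.4, 0.5]
width: 85.5
```

```bash
python3 - <<'E'
from h import *
yaw=.173;c=np.array([431,279.3]);t=c+150*np.array([np.cos(yaw),np.sin(yaw)])
plan([*t,280],yaw+np.pi,16,spin=yaw+np.pi-psi_of(get_obs()["tool_rot"]));print(get_obs()["q"].round(2))
E
```

```text
from [ 463.3 -448.5  311.4] psi 1.198 dpsi 2.117
[0.0018, 0.0472, 0.0182, -0.1323, -0.0081, 0.0003]
[0.002, 0.0462, 0.0208, -0.1323, 0.0, 0.0]
[0.002, 0.045, 0.0232, -0.1323, 0.0, 0.0]
[0.002, 0.0437, 0.0257, -0.1323, 0.0, 0.0]
[0.002, 0.0423, 0.028, -0.1323, 0.0, 0.0]
[0.002, 0.0408, 0.0303, -0.1323, 0.0, 0.0]
[0.002, 0.0391, 0.0324, -0.1323, 0.0, 0.0]
[0.002, 0.0374, 0.0345, -0.1323, 0.0, 0.0]
[0.002, 0.0355, 0.0365, -0.1323, 0.0, 0.0]
[0.002, 0.0335, 0.0384, -0.1323, 0.0, 0.0]
[0.002, 0.0314, 0.0402, -0.1323, 0.0, 0.0]
[0.002, 0.0292, 0.0419, -0.1323, 0.0, 0.0]
[0.002, 0.027, 0.0434, -0.1323, 0.0, 0.0]
[0.002, 0.0246, 0.0449, -0.1323, 0.0, 0.0]
[0.002, 0.0222, 0.0462, -0.1323, -0.0, -0.0]
[0.002, 0.0197, 0.0473, -0.1323, 0.0, 0.0]
[ 0.87  0.48 -0.26  1.44  0.13  1.24  0.23]
```

Emit:
{"fn": "drive_tool", "kwargs": {"rows": [[0.002, 0.047, 0.018, -0.132, 0, 0, 1], [0.002, 0.046, 0.021, -0.132, 0, 0, 1], [0.002, 0.045, 0.023, -0.132, 0, 0, 1], [0.002, 0.044, 0.026, -0.132, 0, 0, 1], [0.002, 0.042, 0.028, -0.132, 0, 0, 1], [0.002, 0.041, 0.03, -0.132, 0, 0, 1], [0.002, 0.039, 0.032, -0.132, 0, 0, 1], [0.002, 0.037, 0.034, -0.132, 0, 0, 1]]}}

```text
time_s: 1.75
position: [633.7, -95.2, 292.9]
tool_rot: [-0.249, 0.664, 0.253, 0.659]
contact_force: [1.2, 0.4, 0.3]
width: 85.5
```

```bash
cat > pl.py <<'E'
from h import *
yaw=.173;c=np.array([431,279.3]);t=c+150*np.array([np.cos(yaw),np.sin(yaw)])
plan([*t,280],yaw+np.pi,9);print(get_obs()["q"].round(2))
E
python3 pl.py
```

```text
from [633.7 -95.2 292.9] psi 2.296 dpsi 1.018
[0.0015, 0.0291, 0.0347, -0.1131, -0.0045, -0.0074]
[0.0014, 0.0276, 0.0359, -0.1131, 0.0, 0.0]
[0.0014, 0.0262, 0.0372, -0.1131, 0.0, 0.0]
[0.0014, 0.0246, 0.0383, -0.1131, -0.0, -0.0]
[0.0014, 0.023, 0.0394, -0.1131, 0.0, 0.0]
[0.0014, 0.0214, 0.0405, -0.1131, 0.0, 0.0]
[0.0014, 0.0197, 0.0414, -0.1131, 0.0, 0.0]
[0.0014, 0.0179, 0.0423, -0.1131, -0.0, -0.0]
[0.0014, 0.0161, 0.0432, -0.1131, 0.0, 0.0]
[ 0.46  0.54 -0.57  1.46  0.29  1.24  0.58]
```

Emit:
{"fn": "drive_tool", "kwargs": {"rows": [[0.002, 0.032, 0.037, -0.13, -0.004, -0.007, 1], [0.002, 0.03, 0.038, -0.13, 0, 0, 1], [0.002, 0.028, 0.04, -0.13, 0, 0, 1], [0.002, 0.026, 0.041, -0.12, 0, 0, 1], [0.002, 0.024, 0.042, -0.12, 0, 0, 1], [0.002, 0.022, 0.043, -0.12, 0, 0, 1], [0.002, 0.019, 0.044, -0.12, 0, 0, 1], [0.002, 0.017, 0.045, -0.12, 0, 0, 1]]}}

```text
time_s: 2.55
position: [573.3, 292.6, 273.6]
tool_rot: [-0.543, 0.453, 0.544, 0.451]
contact_force: [0.2, 0.1, 0.0]
width: 85.5
```

```bash
python3 pl.py|cut -c1-90
```

```text
from [573.3 292.6 273.6] psi -2.958 dpsi -0.011
[-0.0007, -0.0009, 0.0012, 0.0012, -0.0001, -0.0021]
[-0.0007, -0.0009, 0.0013, 0.0012, 0.0, 0.0]
[-0.0007, -0.0008, 0.0013, 0.0012, 0.0, 0.0]
[-0.0007, -0.0008, 0.0013, 0.0012, 0.0, 0.0]
[-0.0007, -0.0008, 0.0013, 0.0012, 0.0, 0.0]
[-0.0007, -0.0008, 0.0013, 0.0012, 0.0, 0.0]
[-0.0007, -0.0008, 0.0013, 0.0012, 0.0, 0.0]
[-0.0007, -0.0008, 0.0013, 0.0012, 0.0, 0.0]
[-0.0007, -0.0008, 0.0013, 0.0012, 0.0, 0.0]
[-0.    0.63 -0.83  1.47  0.47  1.25  0.86]
```

Emit:
{"fn": "drive_tool", "kwargs": {"rows": [[0, 0, 0, 0, 0, 0, 1], [0, 0, 0, 0, 0, 0, 1]]}}

```text
time_s: 2.75
position: [567.3, 301.4, 273.3]
tool_rot: [-0.545, 0.448, 0.55, 0.447]
contact_force: [0.7, -1.8, -0.4]
width: 85.6
```

```bash
python3 - <<'E'
from h import *
import json
o=get_obs();c=calibration("wrist");cv2.imwrite("pics/w1.png",camera("wrist"))
json.dump({k:np.array(v).tolist() for k,v in c.items()},open("w1.json","w"))
print(o["position"],psi_of(o["tool_rot"]),o["dq"].round(3),o["contact_force"])
E
```

```text
[567.29218614 301.41381039 273.25352009] -2.941784974861432 [-0.049  0.002 -0.041  0.021 -0.029 -0.011  0.008] [ 0.70435803 -1.75660252 -0.36486221]
```

View pics/w1.png

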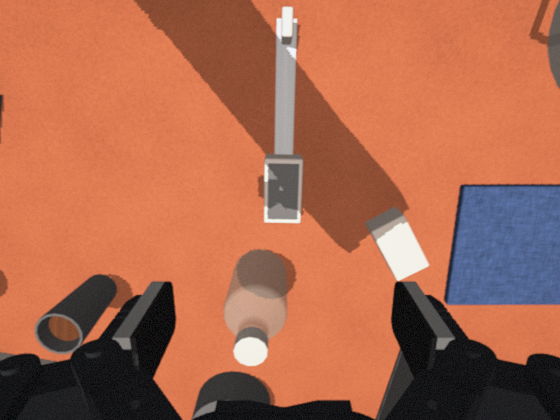

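```bash
python3 - <<'E'
from h import *
crop("pics/w1.png","pics/w1a.png",250,0,80,60,8)
crop("pics/w1.png","pics/w1b.png",250,145,80,90,7)
E
```

```text
(no output)
```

View pics/w1a.png

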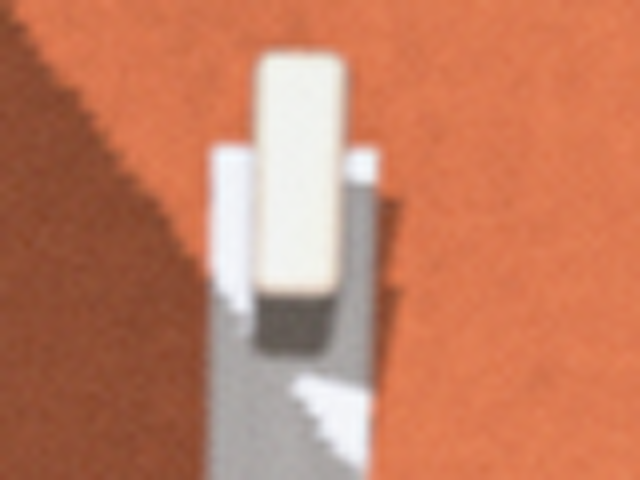

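View pics/w1b.png

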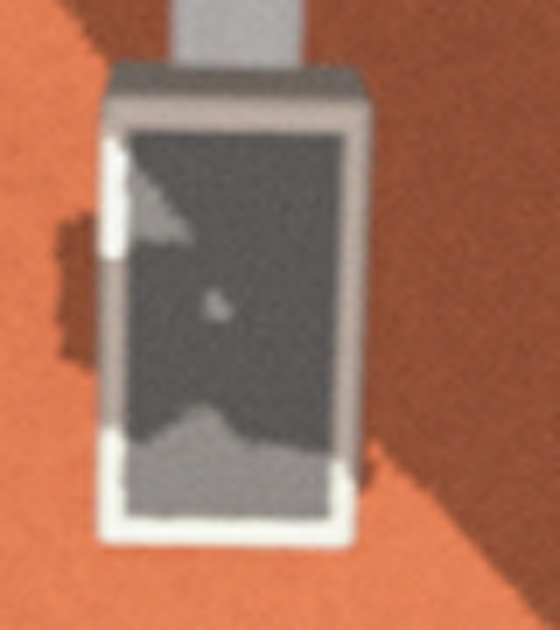

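```bash
cat > fw.py <<'E'
from fit import fit
from h import *
import json
c=json.load(open("w1.json"));c={k:np.array(v) for k,v in c.items()}
a=lambda x,y:(250+x/8,y/8); b=lambda x,y:(250+x/7,145+y/7)
print("tab",atz(c,*a(301,173),61))
p,r=fit([(c,a(301,173),(0,0,61)),(c,b(105,97),(122,-20,34)),(c,b(371,97),(122,20,34)),(c,b(98,547),(192,-20,34)),(c,b(354,547),(192,20,34))],[431,279,.173])
print(p,r)
yaw=p[2]
E
python3 fw.py|tail -8; python3 - <<'E'
from h import *
S=calibration("scene")
E
```

```text
[-1.4 -0. ]
 [-0.6  0.5]]
tab [432.96065489 280.14165672  61.        ]
[4.32647548e+02 2.80014715e+02 1.76263580e-01] [[-0.1 -0.4]
 [-0.7 -0.6]
 [ 0.6  0.3]
 [-0.2  0.2]
 [ 0.4  0.9]]
```

```bash
python3 - <<'E'
from h import *
plan([432.8,280.1,140],.177-np.pi,6,polar=False)
E
```

```text
from [566.5 302.2 273.4] psi -2.941 dpsi -0.024
[0.0224, 0.0225, 0.0007, 0.0039, 0.006, -0.0054]
[0.0222, 0.0226, 0.0007, 0.004, 0.0, 0.0]
[0.0222, 0.0226, 0.0006, 0.004, 0.0, 0.0]
[0.0222, 0.0226, 0.0006, 0.004, 0.0, 0.0]
[0.0222, 0.0226, 0.0005, 0.004, 0.0, 0.0]
[0.0222, 0.0226, 0.0004, 0.004, 0.0, 0.0]
```

Emit:
{"fn": "drive_tool", "kwargs": {"rows": [[0.02, 0.0226, 0.0007, 0.004, 0.006, -0.005, 1], [0.021, 0.0226, 0.0007, 0.004, 0, 0, 1], [0.021, 0.0226, 0.0007, 0.004, 0, 0, 1], [0.021, 0.0226, 0.0007, 0.004, 0, 0, 1], [0.021, 0.0226, 0.0005, 0.004, 0, 0, 1], [0.021, 0.0226, 0.0005, 0.004, 0, 0, 1], [0, 0, 0, 0, 0, 0, 1], [0, 0, 0, 0, 0, 0, 1]]}}

```text
time_s: 3.6
position: [435.8, 269.3, 143.9]
tool_rot: [0.538, -0.461, -0.534, -0.461]
contact_force: [1.1, 0.0, 1.3]
width: 85.3
```

```bash
python3 - <<'E'
from h import *
o=get_obs();c=calibration("wrist");cv2.imwrite("pics/w2.png",camera("wrist"))
plan([432.8,280.1,26],.177-np.pi,5,polar=False)
print(proj(c,[432.8,280.1,61]),proj(c,[432.8,280.1,0]))
E
```

```text
from [435.7 269.2 143.8] psi -2.992 dpsi 0.028
[0.0235, 0.0003, 0.0024, -0.0055, -0.0044, 0.0027]
[0.0236, 0.0002, 0.0022, -0.0055, 0.0, 0.0]
[0.0236, 0.0002, 0.0023, -0.0055, 0.0, 0.0]
[0.0236, 0.0002, 0.0023, -0.0055, 0.0, 0.0]
[0.0236, 0.0002, 0.0023, -0.0055, 0.0, 0.0]
[299.61381013 218.95061864] [296.75346145 193.63052435]
```

View pics/w2.png

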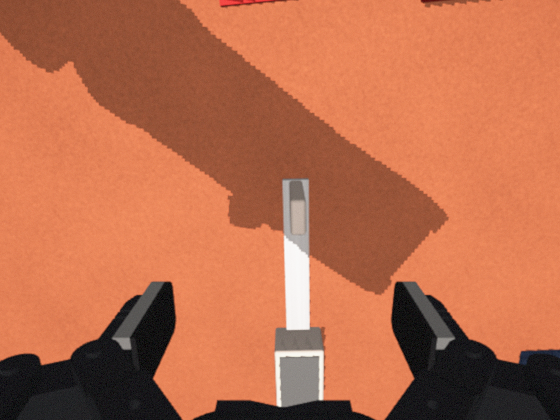

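Emit:
{"fn": "drive_tool", "kwargs": {"rows": [[0.022, 0.0003, 0.005, -0.012, -0.004, 0.003, 1], [0.023, 0, 0.004, -0.01, 0, 0, 1], [0.023, 0, 0.002, -0.006, 0, 0, 1], [0.01, 0, 0, 0, 0, 0, 1], [0, 0, 0, 0, 0, 0, 1]]}}

```text
time_s: 4.15
position: [444.2, 281.1, 67.6]
tool_rot: [0.542, -0.453, -0.538, -0.46]
contact_force: [0.5, 0.9, 0.1]
width: 85.3
```

```bash
python3 - <<'E'
from h import *
plan([432.8,280.1,26],.177-np.pi,2,polar=False)
E
```

```text
from [444.2 281.1  67.6] psi -2.974 dpsi 0.01
[0.0207, 0.0059, 0.0004, -0.0049, 0.0029, 0.0113]
[0.0208, 0.0057, 0.0005, -0.0049, 0.0, 0.0]
```

Emit:
{"fn": "drive_tool", "kwargs": {"rows": [[0.01, 0.011, 0.0, -0.004, 0.003, 0.012, 1], [0.012, 0.003, 0.0, -0.004, 0, 0, 1], [0, 0, 0, 0, 0, 0, 1]]}}

```text
time_s: 4.45
position: [431.6, 279.0, 46.0]
tool_rot: [0.542, -0.454, -0.541, -0.455]
contact_force: [-0.1, -0.4, -0.1]
width: 85.3
```

```bash
python3 - <<'E'
from h import *
plan([432.8,280.1,26],.177-np.pi,1,polar=False)
E
```

```text
from [431.6 279.   46. ] psi -2.968 dpsi 0.003
[0.02, -0.0013, 0.0008, -0.0035, 0.0008, 0.0018]
```

Emit:
{"fn": "drive_tool", "kwargs": {"rows": [[0.012, -0.001, 0.001, -0.003, 0.001, 0.002, 1], [0.008, 0, 0, 0, 0, 0, 1], [0, 0, 0, 0, 0, 0, 0.6], [0, 0, 0, 0, 0, 0, 0.3], [0, 0, 0, 0, 0, 0, 0.1], [0, 0, 0, 0, 0, 0, 0], [0, 0, 0, 0, 0, 0, 0], [0, 0, 0, 0, 0, 0, 0]], "squeeze": 60}}

```text
time_s: 5.25
position: [433.5, 280.9, 25.4]
tool_rot: [0.542, -0.453, -0.542, -0.454]
contact_force: [0.3, -0.2, -0.9]
width: 8.9
```

```bash
python3 - <<'E'
from h import *
plan([432.8,280.1,26],.177-np.pi,1,polar=False);print(get_obs())
cv2.imwrite("pics/side1.png",camera("side"))
crop("pics/side1.png","pics/side1c.png",120,180,190,140,4)
E
```

```text
from [433.5 280.9  25.4] psi -2.965 dpsi 0.0
[-0.0006, 0.0008, -0.0007, -0.0003, 0.0003, 0.0017]
{'time_s': 5.25, 'q': array([-0.15478114,  0.74777043, -0.65887354,  1.97453366,  0.73462283,
        0.6710983 ,  0.46147529]), 'dq': array([-7.18259250e-04, -1.32197247e-03,  5.02119685e-04, -9.20268085e-05,
       -1.05191881e-03,  2.81379056e-04,  3.24558744e-03]), 'effort': array([-9.83839069e-03, -5.25174344e+01, -1.03584668e+01, -1.39385971e+01,
        2.79698294e-02,  1.11020359e-02, -7.74698885e-03]), 'position': array([433.48384969, 280.9265186 ,  25.37498704]), 'tool_rot': array([ 0.54248331, -0.45338777, -0.54185452, -0.4544723 ]), 'contact_force': array([ 0.33033407, -0.17539693, -0.91302311]), 'torque': array([0.01283209, 0.03653113, 0.01439774]), 'width': 8.948066762462375}
```

View pics/side1c.png

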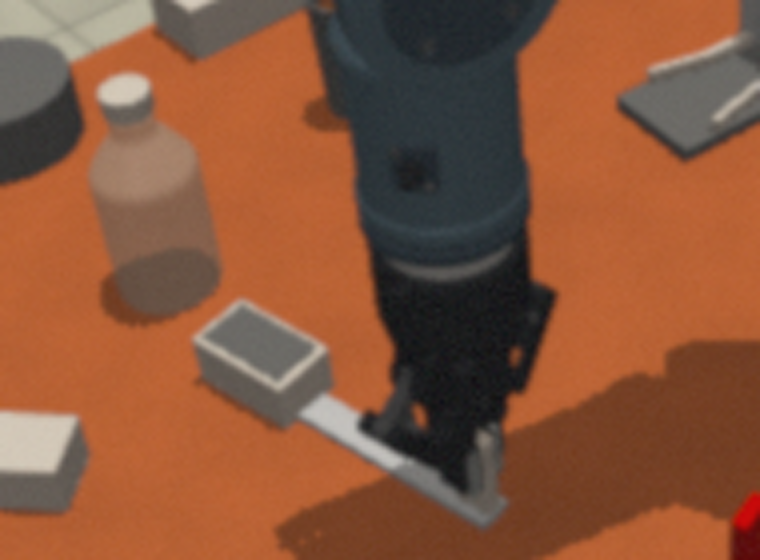

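Emit:
{"fn": "drive_tool", "kwargs": {"rows": [[-0.01, 0, 0, 0, 0, 0, 0], [-0.02, 0, 0, 0, 0, 0, 0], [-0.03, 0, 0, 0, 0, 0, 0], [-0.03, 0, 0, 0, 0, 0, 0], [-0.03, 0, 0, 0, 0, 0, 0], [-0.03, 0, 0, 0, 0, 0, 0], [-0.01, 0, 0, 0, 0, 0, 0], [0, 0, 0, 0, 0, 0, 0]]}}

```text
time_s: 6.1
position: [430.7, 279.6, 193.2]
tool_rot: [-0.543, 0.455, 0.543, 0.452]
contact_force: [0.6, -1.0, -1.8]
width: 9.1
```

```bash
python3 - <<'E'
from h import *
yaw=-1.681;u=np.array([np.cos(yaw),np.sin(yaw)])
t=np.array([575,-114])-300*u
plan([*t,200],yaw-np.pi,15,polar=False);o=get_obs();print(o["contact_force"],o["width"],o["q"].round(2))
cv2.imwrite("pics/side2.png",camera("side"))
crop("pics/side2.png","pics/side2c.png",120,140,190,140,4)
E
```

```text
from [430.7 279.6 193.2] psi -2.963 dpsi -1.86
[-0.0005, -0.0105, -0.0084, 0.124, -0.0023, -0.0027]
[-0.0005, -0.0115, -0.007, 0.124, -0.0, -0.0]
[-0.0005, -0.0122, -0.0055, 0.124, 0.0, 0.0]
[-0.0005, -0.0128, -0.004, 0.124, 0.0, 0.0]
[-0.0005, -0.0132, -0.0024, 0.124, 0.0, 0.0]
[-0.0005, -0.0134, -0.0007, 0.124, 0.0, 0.0]
[-0.0005, -0.0134, 0.001, 0.124, 0.0, 0.0]
[-0.0005, -0.0132, 0.0026, 0.124, 0.0, 0.0]
[-0.0005, -0.0127, 0.0042, 0.124, 0.0, 0.0]
[-0.0005, -0.0121, 0.0058, 0.124, 0.0, 0.0]
[-0.0005, -0.0113, 0.0072, 0.124, 0.0, 0.0]
[-0.0005, -0.0103, 0.0086, 0.124, 0.0, 0.0]
[-0.0005, -0.0092, 0.0098, 0.124, 0.0, 0.0]
[-0.0005, -0.0079, 0.0108, 0.124, 0.0, 0.0]
[-0.0005, -0.0065, 0.0117, 0.124, 0.0, 0.0]
[ 0.55763892 -0.97389166 -1.75773941] 9.14460785298426 [ 0.02  0.5  -0.88  1.89  0.47  0.97  0.68]
```

View pics/side2c.png

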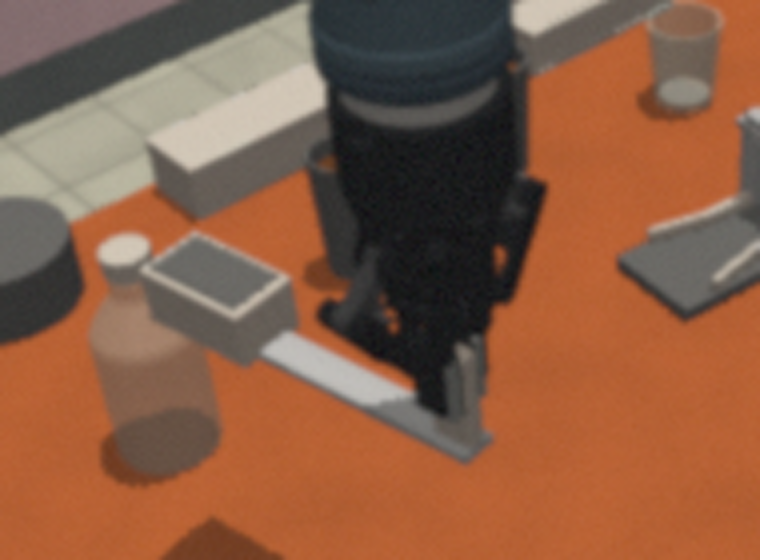

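Emit:
{"fn": "drive_tool", "kwargs": {"rows": [[-0.0005, -0.005, -0.004, 0.06, -0.002, -0.003, 0], [-0.0005, -0.0115, -0.007, 0.12, 0, 0, 0], [-0.0005, -0.012, -0.0055, 0.124, 0, 0, 0], [-0.0005, -0.013, -0.004, 0.124, 0, 0, 0], [-0.0005, -0.013, -0.002, 0.124, 0, 0, 0], [-0.0005, -0.0134, -0.0007, 0.124, 0, 0, 0], [-0.0005, -0.0134, 0.001, 0.124, 0, 0, 0], [-0.0005, -0.013, 0.003, 0.124, 0, 0, 0]]}}

```text
time_s: 6.95
position: [515.1, 231.6, 181.5]
tool_rot: [-0.274, 0.66, 0.273, 0.643]
contact_force: [0.4, -0.1, -1.5]
width: 9.7
```

```bash
cat > pl.py <<'E'
import sys
from h import *
yaw=-1.681;u=np.array([np.cos(yaw),np.sin(yaw)])
t=np.array([575,-114])+float(sys.argv[1])*u
plan([*t,float(sys.argv[2])],yaw-np.pi,int(sys.argv[3]),polar=False);o=get_obs();print(o["contact_force"],o["width"],o["q"].round(2))
E
python3 pl.py -300 200 8
```

```text
from [515.1 231.6 181.5] psi 2.366 dpsi -0.905
[-0.0025, -0.0124, 0.0038, 0.1133, -0.0235, -0.0063]
[-0.0023, -0.0119, 0.0053, 0.1132, 0.0, 0.0]
[-0.0023, -0.0112, 0.0066, 0.1132, 0.0, 0.0]
[-0.0023, -0.0104, 0.0078, 0.1132, 0.0, 0.0]
[-0.0023, -0.0095, 0.0089, 0.1132, 0.0, 0.0]
[-0.0023, -0.0084, 0.01, 0.1132, 0.0, 0.0]
[-0.0023, -0.0072, 0.0108, 0.1132, 0.0, 0.0]
[-0.0023, -0.006, 0.0116, 0.1132, 0.0, 0.0]
[ 0.35810921 -0.12898802 -1.54152118] 9.687608670522044 [-0.05  0.54 -0.61  1.76  0.36  0.98 -0.01]
```

Emit:
{"fn": "drive_tool", "kwargs": {"rows": [[-0.003, -0.012, 0.004, 0.11, -0.02, -0.006, 0], [-0.003, -0.012, 0.005, 0.113, -0.002, 0, 0], [-0.003, -0.011, 0.007, 0.113, -0.002, 0, 0], [-0.003, -0.01, 0.008, 0.113, 0, 0, 0], [-0.003, -0.0095, 0.009, 0.113, 0, 0, 0], [-0.003, -0.008, 0.01, 0.113, 0, 0, 0], [-0.003, -0.007, 0.008, 0.09, 0, 0, 0], [0, 0, 0, 0, 0, 0, 0]]}}

```text
time_s: 7.75
position: [589.2, 183.2, 184.6]
tool_rot: [-0.003, 0.715, -0.006, 0.7]
contact_force: [-0.2, -0.5, -1.5]
width: 9.3
```

```bash
python3 pl.py -300 200 2;  python3 - <<'E'
from h import *
import json
for n in ("wrist","side"): 
    c=calibration(n); cv2.imwrite(f"pics/{n}3.png",camera(n))
    json.dump({k:np.array(v).tolist() for k,v in c.items()},open(n+"3.json","w"))
E
```

```text
from [589.2 183.2 184.6] psi 1.566 dpsi -0.105
[-0.0079, 0.0004, 0.0092, 0.0524, -0.0209, 0.0135]
[-0.0077, 0.001, 0.0093, 0.0526, 0.0, 0.0]
[-0.17575787 -0.52044907 -1.50600711] 9.316268860459202 [-0.1   0.58 -0.39  1.63  0.25  1.01 -0.58]
```

View pics/wrist3.png

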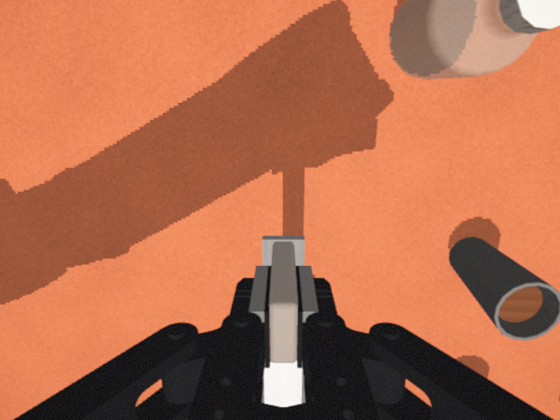

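View pics/side3.png

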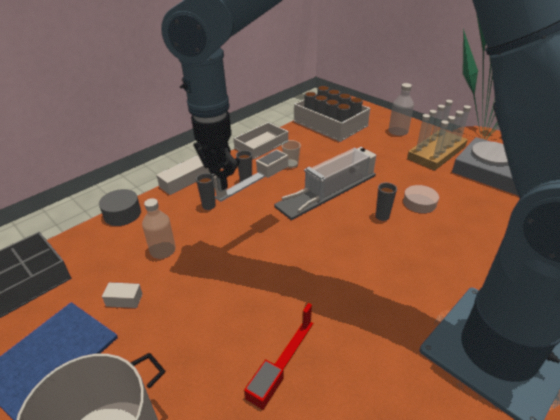

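```bash
python3 - <<'E'
from h import *
crop("pics/scene0.png","pics/c1.png",205,228,64,50,12)
crop("pics/scene0.png","pics/c2.png",112,245,64,50,12)
crop("pics/side0.png","pics/c3.png",270,165,64,60,10)
crop("pics/side0.png","pics/c4.png",325,140,64,50,12)
E
```

```text
(no output)
```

View pics/c1.png

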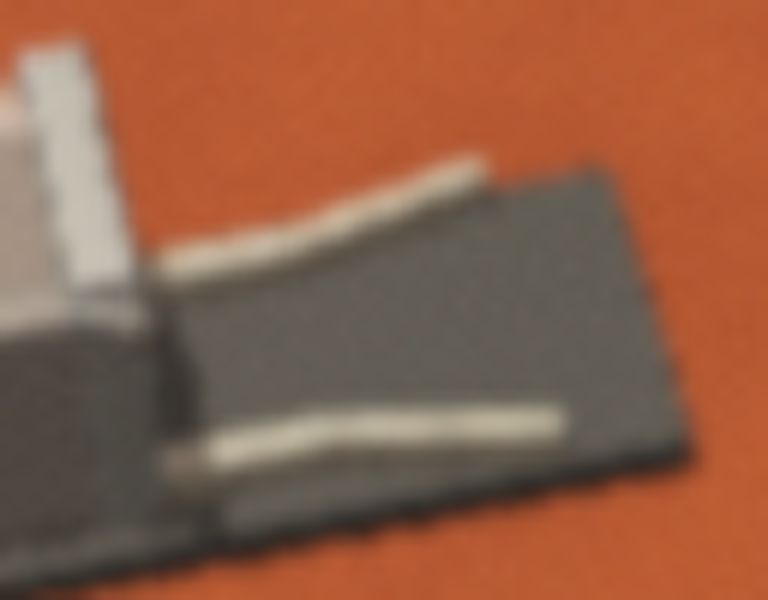

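View pics/c2.png

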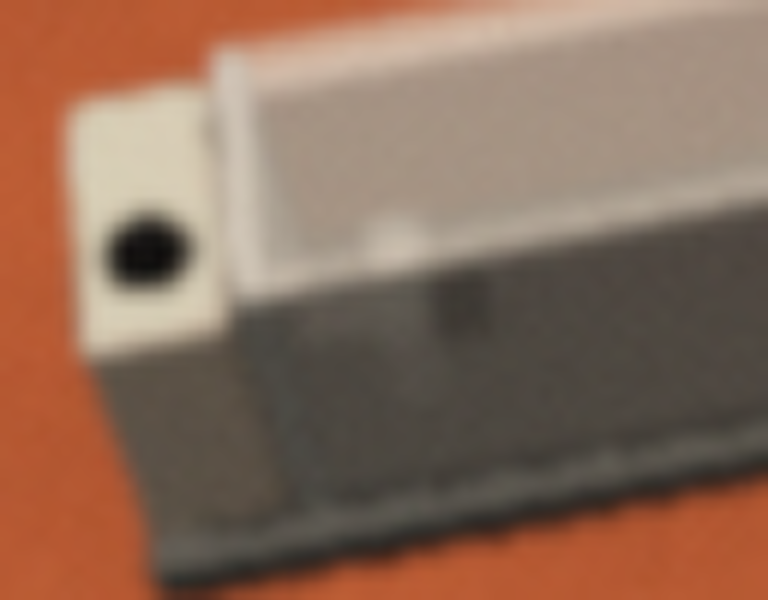

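View pics/c3.png

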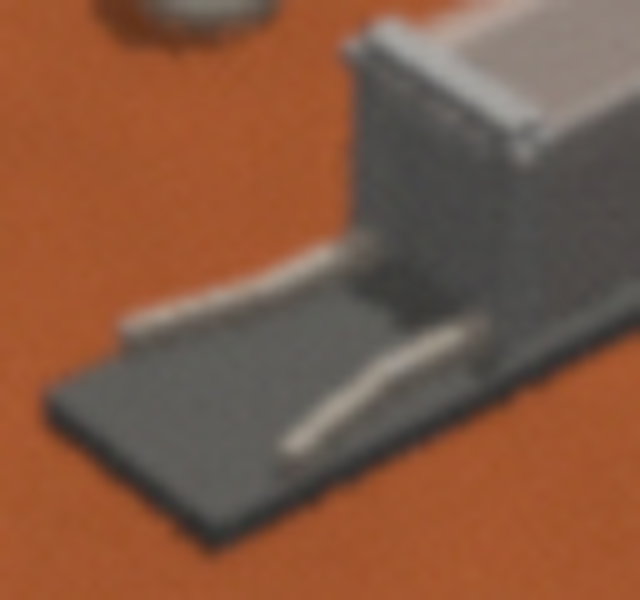

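View pics/c4.png

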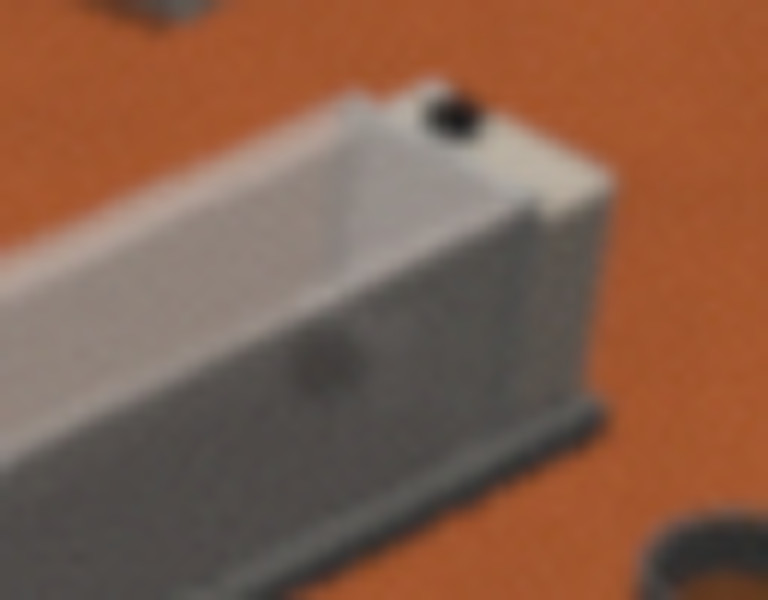

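```bash
cat > fit2.py <<'E'
from h import *
from scipy.optimize import least_squares
S=calibration("scene");D=calibration("side")
s=lambda x,y:(310+x/5,150+y/5); d=lambda x,y:(150+x/5,240+y/5)
cas=[(S,s(129,111),(0,0,61)),(S,s(370,346),(192,20,34)),(S,s(290,265),(122,20,34)),(S,s(316,374),(192,-20,34)),(S,s(233,293),(122,-20,34)),
(D,d(443,239),(0,0,61)),(D,d(155,72),(192,-20,34)),(D,d(263,131),(122,-20,34)),(D,d(204,184),(122,20,34)),(D,d(97,121),(192,20,34))]
def tr(p,l):
    c,q=np.cos(p[2]),np.sin(p[2]);return [p[0]+c*l[0]-q*l[1],p[1]+q*l[0]+c*l[1],l[2]]
P=[432.8,280.1,.177]
res=np.array([proj(c,tr(P,l))-u for c,u,l in cas]);bS=res[:5].mean(0);bD=res[5:].mean(0);print(res.round(1).tolist(),bS,bD)
a=lambda x,y:(205+x/12,228+y/12);b=lambda x,y:(112+x/12,245+y/12);e=lambda x,y:(270+x/10,165+y/10);f=lambda x,y:(325+x/12,140+y/12)
# params x,y,yaw,W,G1,G2,a
obs=[(S,a(605,165),lambda p:(-110,-p[3],12)),(S,a(690,445),lambda p:(-110,p[3],12)),(S,b(155,545),lambda p:(220,p[3],12)),(S,b(165,588),lambda p:(220,p[3],0)),
(D,e(48,400),lambda p:(-110,p[3],12)),(D,e(212,530),lambda p:(-110,-p[3],12)),(D,e(212,548),lambda p:(-110,-p[3],0)),(D,f(605,405),lambda p:(220,-p[3],12)),
(S,a(480,163),lambda p:(-82,-p[4],22)),(S,a(562,422),lambda p:(-82,p[4],22)),(D,e(125,325),lambda p:(-82,p[4],22)),(D,e(292,448),lambda p:(-82,-p[4],22)),
(S,a(300,240),lambda p:(-36,-p[5],22)),(S,a(330,425),lambda p:(-36,p[5],22)),(D,e(265,283),lambda p:(-36,p[5],22)),(D,e(388,372),lambda p:(-36,-p[5],22)),
(S,a(85,40),lambda p:(p[6],-33,88)),(S,a(132,285),lambda p:(p[6],33,88)),
]
def run(corr,cams=None):
    def g(p):
        r=[]
        for c,u,l in obs:
            if cams and c is not cams: continue
            r+=list(proj(c,tr(p,l(p)))-u-corr*(bS if c is S else bD))
        return np.array(r)
    q=least_squares(g,[573,-115,-1.68,36,34,23,-5],loss="soft_l1",x_scale=[10,10,.05,10,10,10,10])
    return q.x,g(q.x).reshape(-1,2)
np.set_printoptions(suppress=True,precision=3)
if __name__=="__main__":
    for corr in (0,1):
        for cam in (None,S,D):
            x,r=run(corr,cam);print(corr,x,np.abs(r).mean())
    print(run(1)[1].round(1).tolist())
    x=run(1)[0]
    for u in ((465,300),):
        p=atz(S,*(np.array(b(*u))+bS),30); c,q=np.cos(x[2]),np.sin(x[2]);v=p[:2]-x[:2];print("buffer?",c*v[0]+q*v[1],-q*v[0]+c*v[1])
E
python3 fit2.py
```

```text
[[0.3, -0.9], [1.2, -0.7], [0.1, -0.8], [0.1, -0.4], [-0.2, -0.9], [-1.6, -1.0], [-1.5, -1.4], [-1.0, -0.7], [-1.8, -0.4], [-2.6, -0.9]] [ 0.27154852 -0.73839394] [-1.70967939 -0.87026602]
0 [ 574.323 -113.883   -1.692   36.995   35.702   25.451   -1.768] 0.7948684782407729
0 [ 576.656 -113.383   -1.706   37.55    35.306   24.483   -0.877] 0.4673810260372456
0 [ 570.531 -112.785   -1.682   35.334   35.056   25.857   -5.   ] 0.4553711751273468
1 [ 575.354 -112.331   -1.694   35.23    35.472   25.038   -0.896] 0.48895393294884326
1 [ 574.695 -112.169   -1.706   37.7     35.418   24.555   -0.899] 0.45144109978754826
1 [ 576.587 -112.349   -1.681   35.52    35.259   26.007   -5.   ] 0.4361670840703592
[[1.2, 0.4], [0.7, -1.5], [-0.3, 0.8], [-0.0, 0.2], [-0.2, -0.4], [-0.5, -0.5], [-0.5, 1.1], [0.9, -0.1], [0.7, 0.0], [0.0, 0.2], [0.0, 0.3], [-0.2, 0.6], [-1.6, 0.2], [-0.2, 0.3], [1.3, 0.1], [0.8, -0.3], [-0.5, -0.6], [0.3, -0.1]]
buffer? 154.6516030563632 2.5408955879329653
```

```bash
sed -i 's/-1.681/-1.694/;s/575,-114/575.4,-112.3/' pl.py; python3 pl.py -20 205 8
```

```text
from [587.6 184.7 184.5] psi 1.571 dpsi -0.123
[-0.0021, -0.0347, -0.0013, 0.0153, -0.0229, 0.0121]
[-0.0026, -0.0347, -0.0007, 0.0154, 0.0, 0.0]
[-0.0026, -0.0347, -0.0002, 0.0154, 0.0, 0.0]
[-0.0026, -0.0347, 0.0004, 0.0154, 0.0, 0.0]
[-0.0026, -0.0347, 0.0009, 0.0154, 0.0, 0.0]
[-0.0026, -0.0346, 0.0015, 0.0154, 0.0, 0.0]
[-0.0026, -0.0346, 0.002, 0.0154, 0.0, 0.0]
[-0.0026, -0.0346, 0.0025, 0.0154, 0.0, 0.0]
[ 0.31362153 -0.32220509 -1.12085667] 9.595523824144006 [-0.1   0.58 -0.4   1.63  0.25  1.01 -0.58]
```

Emit:
{"fn": "drive_tool", "kwargs": {"rows": [[-0.01, -0.01, 0.0, 0.03, -0.02, 0.012, 0], [-0.005, -0.03, 0.0, 0.03, -0.003, 0, 0], [-0.003, -0.035, 0.0, 0.025, 0, 0, 0], [-0.003, -0.035, 0.0, 0.02, 0, 0, 0], [-0.003, -0.035, 0.001, 0.015, 0, 0, 0], [-0.003, -0.035, 0.001, 0.01, 0, 0, 0], [-0.003, -0.035, 0.002, 0.01, 0, 0, 0], [-0.002, -0.02, 0.001, 0, 0, 0, 0]]}}

```text
time_s: 8.65
position: [565.4, -54.2, 218.2]
tool_rot: [0.048, 0.704, -0.045, 0.707]
contact_force: [0.1, 0.3, -0.6]
width: 9.4
```

```bash
 python3 pl.py -20 205 2
```

```text
from [565.4 -54.2 218.2] psi 1.44 dpsi 0.008
[0.0065, -0.0182, 0.0086, -0.0039, 0.0039, -0.0039]
[0.0066, -0.0182, 0.0086, -0.0039, 0.0, 0.0]
[ 0.10004808  0.32771283 -0.62312972] 9.364460060289693 [ 0.29  0.43 -0.35  1.76  0.17  0.97 -0.26]
```

Emit:
{"fn": "drive_tool", "kwargs": {"rows": [[0.004, -0.015, 0.008, -0.004, 0.004, -0.004, 0], [0.004, -0.01, 0.006, 0, 0, 0, 0], [0, 0, 0, 0, 0, 0, 0], [0, 0, 0, 0, 0, 0, 0]]}}

```text
time_s: 9.05
position: [575.6, -85.0, 210.2]
tool_rot: [0.046, 0.705, -0.046, 0.706]
contact_force: [-0.7, 0.3, -0.8]
width: 9.2
```

```bash
 python3 pl.py -20 205 1; python3 - <<'E'
from h import *
import json
for n in ("wrist","side"): 
    c=calibration(n); cv2.imwrite(f"pics/{n}4.png",camera(n))
    json.dump({k:np.array(v).tolist() for k,v in c.items()},open(n+"4.json","w"))
print(get_obs()["dq"].round(3))
crop("pics/side4.png","pics/side4c.png",200,90,200,140,4)
E
```

```text
from [575.6 -85.  210.2] psi 1.441 dpsi 0.007
[0.0052, -0.0071, 0.0032, -0.0069, 0.0014, 0.001]
[-0.70535537  0.29146564 -0.76904795] 9.158149031531687 [ 0.32  0.47 -0.33  1.73  0.18  0.97 -0.21]
[-0.004 -0.005 -0.001 -0.001 -0.     0.002  0.002]
```

View pics/wrist4.png

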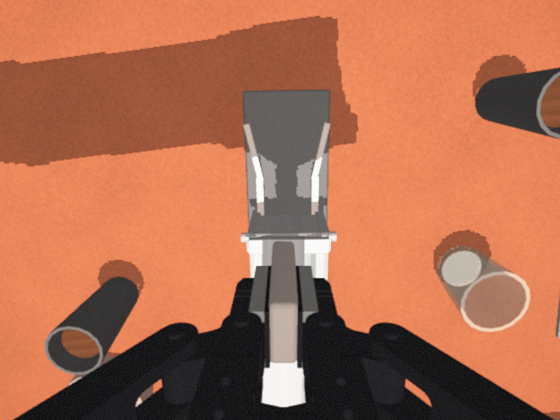

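View pics/side4c.png

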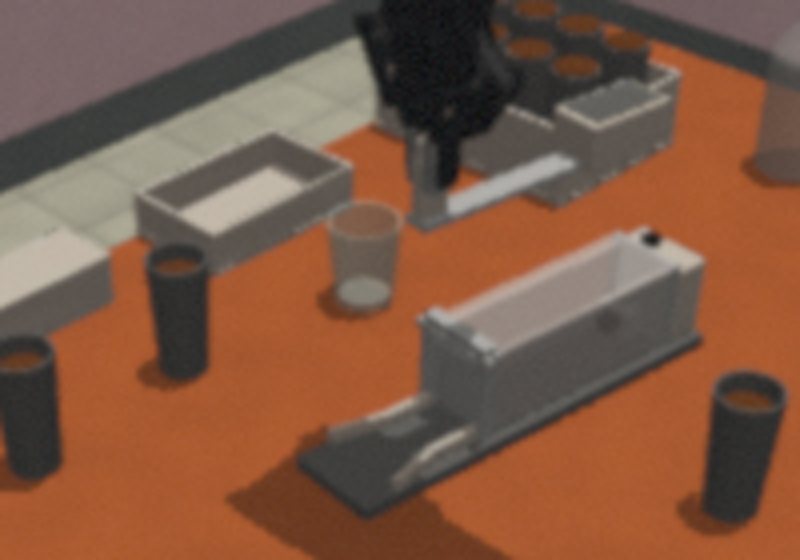

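```bash
python3 - <<'E'
from h import *
crop("pics/wrist4.png","pics/w4a.png",230,80,115,85,7)
crop("pics/wrist4.png","pics/w4b.png",230,160,115,85,7)
E
```

```text
(no output)
```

View pics/w4a.png

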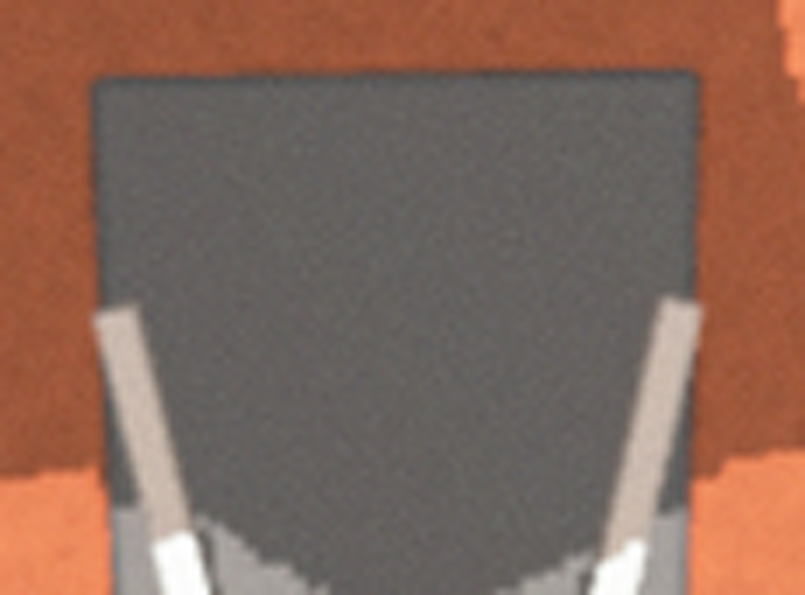

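View pics/w4b.png

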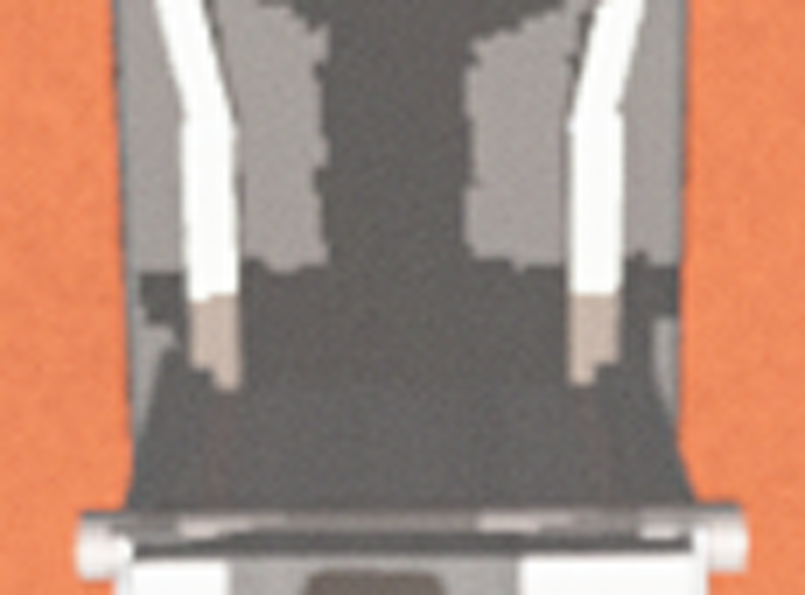

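```bash
cat > fit3.py <<'E'
from fit2 import tr
from h import *
from scipy.optimize import least_squares
import json
c={k:np.array(v) for k,v in json.load(open("wrist4.json")).items()}
a=lambda x,y:(230+x/7,80+y/7);b=lambda x,y:(230+x/7,160+y/7)
# x,y,yaw,W,G1,xk,K,xe
obs=[(a(95,83),lambda p:(-110,-p[3],12)),(a(697,75),lambda p:(-110,p[3],12)),
(a(117,311),lambda p:(-82,-p[4],22)),(a(681,304),lambda p:(-82,p[4],22)),
(b(235,122),lambda p:(-36,-22,22)),(b(570,122),lambda p:(-36,22,22)),
(b(241,380),lambda p:(p[7],-22,22)),(b(568,381),lambda p:(p[7],22,22)),
(b(78,545),lambda p:(p[5],-p[6],70)),(b(747,540),lambda p:(p[5],p[6],70))]
g=lambda p:np.array([proj(c,tr(p,l(p)))-u for u,l in obs]).ravel()
q=least_squares(g,[575.4,-112.3,-1.694,36,35,0,38,-10],loss="soft_l1",x_scale=[10,10,.05]+[10]*5)
np.set_printoptions(suppress=True,precision=3)
print(q.x,g(q.x).reshape(-1,2).round(1).tolist())
E
python3 fit3.py|tail -1
```

```text
[ 576.081 -115.519   -1.689   36.954   34.525    2.581   38.453   -1.184] [[0.1, -0.8], [0.1, -0.8], [0.1, 0.9], [0.1, 0.9], [-0.6, 0.3], [0.7, -0.3], [-0.4, 0.4], [0.5, -0.3], [-0.2, 0.2], [-0.2, -0.2]]
```

```bash
python3 - <<'E'
from h import *
import json
c={k:np.array(v) for k,v in json.load(open("wrist4.json")).items()}
o=get_obs();T=o["position"];M=R.from_quat(o["tool_rot"])
for dz,dx in ((35.6,0),(35.6,12),(-20.4,12)):
    p=T+M.apply([-dz,dx,0]);print(proj(c,p))
crop("pics/wrist4.png","pics/w4c.png",225,225,115,190,3)
E
```

```text
[283.28888136 341.55730855]
[283.2483457  310.09170859]
[283.21250087 243.23729217]
```

View pics/w4c.png

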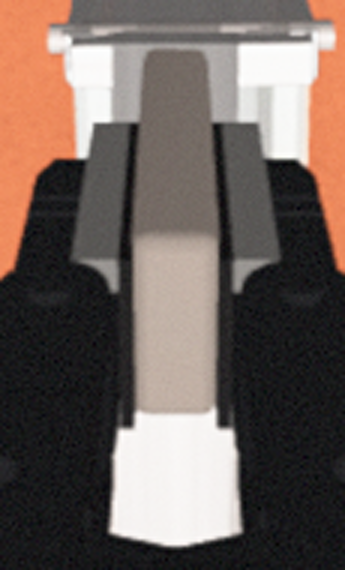

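```bash
sed -i 's/-1.694/-1.689/;s/575.4,-112.3/576.1,-115.5/' pl.py; python3 pl.py -245 120 8
```

```text
from [575.5 -84.7 210.2] psi 1.442 dpsi 0.011
[0.0112, 0.0268, 0.0002, -0.0014, 0.0013, 0.0012]
[0.0113, 0.0268, 0.0003, -0.0014, 0.0, 0.0]
[0.0113, 0.0268, 0.0003, -0.0014, 0.0, 0.0]
[0.0113, 0.0268, 0.0003, -0.0014, 0.0, 0.0]
[0.0113, 0.0268, 0.0004, -0.0014, 0.0, 0.0]
[0.0113, 0.0268, 0.0004, -0.0014, 0.0, 0.0]
[0.0113, 0.0268, 0.0005, -0.0014, 0.0, 0.0]
[0.0113, 0.0268, 0.0005, -0.0014, 0.0, 0.0]
[-0.69834553  0.89200242 -0.99515508] 8.957457324375964 [ 0.32  0.47 -0.33  1.73  0.18  0.97 -0.21]
```

Emit:
{"fn": "drive_tool", "kwargs": {"rows": [[0, 0.015, 0, -0.001, 0.001, 0.001, 0], [0, 0.03, 0, -0.001, 0, 0, 0], [0, 0.032, 0, -0.001, 0, 0, 0], [0, 0.032, 0, -0.001, 0, 0, 0], [0, 0.032, 0, -0.001, 0, 0, 0], [0.005, 0.03, 0, -0.001, 0, 0, 0], [0.01, 0.02, 0, -0.001, 0, 0, 0], [0.01, 0.005, 0, 0, 0, 0, 0]]}}

```text
time_s: 9.95
position: [599.3, 134.8, 187.0]
tool_rot: [0.042, 0.705, -0.035, 0.707]
contact_force: [-0.1, 0.4, -1.9]
width: 9.2
```

```bash
python3 pl.py -245 80 4
```

```text
from [599.3 134.8 187. ] psi 1.462 dpsi -0.009
[0.0267, -0.0018, 0.0015, 0.0023, 0.003, -0.009]
[0.0267, -0.0016, 0.0016, 0.0024, 0.0, 0.0]
[0.0267, -0.0016, 0.0016, 0.0024, 0.0, 0.0]
[0.0267, -0.0016, 0.0016, 0.0024, 0.0, 0.0]
[-0.13639332  0.36779554 -1.91845906] 9.249206863025188 [-0.02  0.55 -0.37  1.66  0.23  0.96 -0.58]
```

Emit:
{"fn": "drive_tool", "kwargs": {"rows": [[0.02, -0.001, 0.002, 0.002, 0.003, -0.009, 0], [0.027, -0.001, 0.002, 0.002, 0, 0, 0], [0.025, -0.001, 0.001, 0.002, 0, 0, 0], [0.015, -0.001, 0.001, 0.002, 0, 0, 0], [0, 0, 0, 0, 0, 0, 0], [0, 0, 0, 0, 0, 0, 0]]}}

```text
time_s: 10.55
position: [602.7, 128.5, 91.4]
tool_rot: [0.039, 0.708, -0.043, 0.704]
contact_force: [-0.2, 0.0, -1.8]
width: 9.3
```

```bash
python3 pl.py -245 60 3;python3 - <<'E'
from h import *
for n in ("scene","side"): cv2.imwrite(f"pics/{n}5.png",camera(n))
crop("pics/side5.png","pics/side5c.png",220,120,160,110,5)
crop("pics/scene5.png","pics/scene5c.png",170,190,150,110,5)
E
```

```text
from [602.7 128.5  91.4] psi 1.454 dpsi -0.002
[0.0105, -0.0001, 0.0008, 0.0006, -0.0048, 0.0051]
[0.0105, -0.0001, 0.0008, 0.0006, 0.0, 0.0]
[0.0105, -0.0001, 0.0008, 0.0006, 0.0, 0.0]
[-0.1527963   0.02902476 -1.82165778] 9.286697641078508 [-0.05  0.68 -0.33  1.7   0.29  0.81 -0.63]
```

View pics/side5c.png

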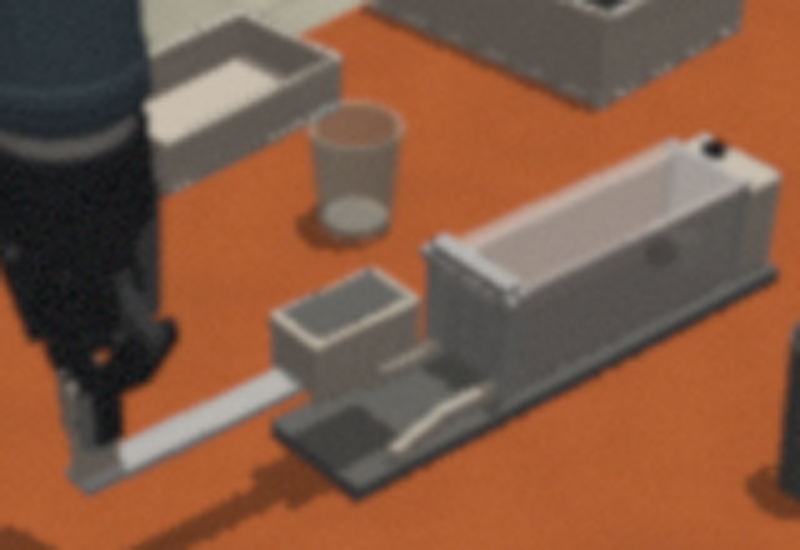

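View pics/scene5c.png

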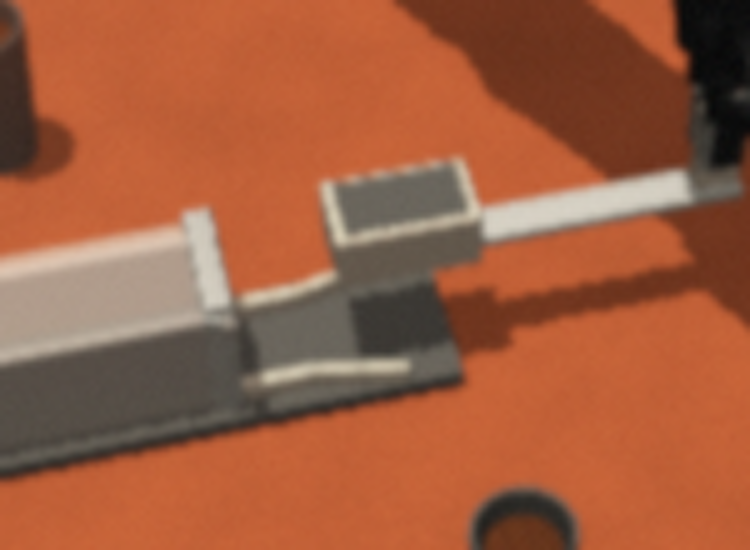

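```bash
python3 - <<'E' | tail -3
from fit2 import *
def tri(u,v):
    A=[];B=[]
    for c,w,b in((S,u,bS),(D,v,bD)):
        o,d=ray(c,*(np.array(w)+b));d/=np.linalg.norm(d);P=np.eye(3)-np.outer(d,d);A.append(P);B.append(P@o)
    return np.linalg.lstsq(np.vstack(A),np.hstack(B),rcond=None)[0]
yaw=-1.689;C=np.array([576.1,-115.5])
for u,v in (((401,201.5),(345.5,307)),):
    p=tri((170+u[0]/5,190+u[1]/5),(220+v[0]/5,120+v[1]/5));w=p[:2]-C
    print(p,np.cos(yaw)*w[0]+np.sin(yaw)*w[1],-np.sin(yaw)*w[0]+np.cos(yaw)*w[1])
E
```

```text
[[0.3, -0.9], [1.2, -0.7], [0.1, -0.8], [0.1, -0.4], [-0.2, -0.9], [-1.6, -1.0], [-1.5, -1.4], [-1.0, -0.7], [-1.8, -0.4], [-2.6, -0.9]] [ 0.27154852 -0.73839394] [-1.70967939 -0.87026602]
[584.699 -24.319 100.08 ] -91.55852146726505 -2.2135982917660435
```

Emit:
{"fn": "drive_tool", "kwargs": {"rows": [[0.01, 0, 0.0015, 0.001, -0.005, 0.005, 0], [0.014, 0, 0.001, 0.001, 0, 0, 0], [0.01, 0, 0.0005, 0, 0, 0, 0], [0, 0, 0, 0, 0, 0, 0], [0, 0, 0, 0, 0, 0, 0]]}}

```text
time_s: 11.15
position: [608.1, 128.5, 57.4]
tool_rot: [0.043, 0.704, -0.041, 0.708]
contact_force: [0.8, -0.1, -1.5]
width: 9.1
```

```bash
python3 pl.py -245 37.4 1
```

```text
from [608.1 128.5  57.4] psi 1.452 dpsi 0.001
[0.02, -0.0012, -0.0031, -0.0007, 0.0057, -0.0021]
[ 0.77360882 -0.12521535 -1.47263038] 9.146939262210658 [-0.06  0.73 -0.31  1.71  0.31  0.74 -0.64]
```

Emit:
{"fn": "drive_tool", "kwargs": {"rows": [[0.006, -0.001, -0.0015, 0, 0.005, -0.002, 0], [0.004, 0, -0.0005, 0, 0, 0, 0], [0, 0, 0, 0, 0, 0, 0], [0, 0, 0, 0, 0, 0, 0]]}}

```text
time_s: 11.55
position: [606.1, 128.0, 46.9]
tool_rot: [0.042, 0.706, -0.042, 0.706]
contact_force: [-0.3, -0.1, -1.5]
width: 9.5
```

```bash
python3 pl.py -245 37.4 1
```

```text
from [606.1 128.   46.9] psi 1.452 dpsi 0.0
[0.0095, -0.0004, -0.0011, -0.0004, 0.0008, -0.0003]
[-0.27463407 -0.12616898 -1.48087021] 9.536720694907002 [-0.06  0.75 -0.31  1.71  0.31  0.73 -0.65]
```

Emit:
{"fn": "drive_tool", "kwargs": {"rows": [[0.004, 0, -0.001, 0, 0.001, 0, 0], [0.003, 0, 0, 0, 0, 0, 0], [0, 0, 0, 0, 0, 0, 0]]}}

```text
time_s: 11.85
position: [605.3, 128.3, 39.8]
tool_rot: [0.042, 0.706, -0.042, 0.706]
contact_force: [-0.0, -0.1, -1.4]
width: 9.5
```

```bash
python3 pl.py -245 37.4 1; python3 -c "
from h import *
print(get_obs()['torque'])"
```

```text
from [605.3 128.3  39.8] psi 1.452 dpsi 0.0
[0.0024, -0.0005, -0.0003, -0.0004, 0.0005, -0.0006]
[-0.04389098 -0.14058873 -1.35505105] 9.451008310931138 [-0.07  0.76 -0.3   1.72  0.32  0.72 -0.65]
[0.13965917 0.00506498 0.01592709]
```

Emit:
{"fn": "drive_tool", "kwargs": {"rows": [[0.002, 0, 0, 0, 0, 0, 0], [0.001, 0, 0, 0, 0, 0, 0], [0, 0, 0, 0, 0, 0, 0]]}}

```text
time_s: 12.15
position: [605.6, 128.4, 37.1]
tool_rot: [0.042, 0.705, -0.042, 0.706]
contact_force: [-1.7, 0.5, 1.1]
width: 9.1
```

```bash
python3 pl.py -245 37.4 1; python3 -c "
from h import *
print(get_obs()['torque'])"
```

```text
from [605.6 128.4  37.1] psi 1.452 dpsi 0.0
[-0.0003, -0.0007, -0.0006, -0.0002, 0.001, -0.0004]
[-1.72938679  0.47515501  1.08995703] 9.129548296140362 [-0.07  0.76 -0.3   1.72  0.32  0.71 -0.65]
[-0.28287893  0.24320834 -0.09259716]
```

Emit:
{"fn": "drive_tool", "kwargs": {"rows": [[-0.0005, -0.003, -0.0003, 0, 0.001, 0, 0], [0, -0.005, -0.0003, 0, 0, 0, 0], [0, -0.005, 0, 0, 0, 0, 0], [0, -0.005, 0, 0, 0, 0, 0], [0, 0, 0, 0, 0, 0, 0]]}}

```text
time_s: 12.65
position: [602.9, 108.6, 37.7]
tool_rot: [0.042, 0.706, -0.042, 0.706]
contact_force: [0.3, 0.0, -1.4]
width: 8.9
```

```bash
cat > st.py <<'E'
from h import *
import sys
yaw=-1.689;u=np.array([np.cos(yaw),np.sin(yaw)]);v=np.array([-u[1],u[0]])
o=get_obs();w=o["position"][:2]-[576.1,-115.5];F=o["contact_force"]
M=R.from_quat(o["tool_rot"]);e=(M.inv()*R.from_matrix(tool(yaw-np.pi))).as_rotvec()
print("t",o["time_s"],"cx",round(w@u,1),"cy",round(w@v,1),"z",o["position"][2].round(1),"F fwd/lat/up",(F[:2]@u).round(1),(F[:2]@v).round(1),F[2].round(1),"torque",o["torque"].round(2),"rotfix",e.round(4),"w",round(o["width"],1))
for n in sys.argv[1:]:
    cv2.imwrite(f"pics/{n}.png",camera("side" if n[0]=="d" else "scene"))
E
python3 st.py
```

```text
t 12.65 cx -225.7 cy 0.2 z 37.7 F fwd/lat/up -0.1 0.3 -1.4 torque [ 0.   -0.01  0.03] rotfix [-0.0006  0.0006 -0.0004] w 8.9
```

Emit:
{"fn": "drive_tool", "kwargs": {"rows": [[0, -0.005, 0, 0, 0, 0, 0], [0, -0.006, 0, 0, 0, 0, 0], [0, -0.006, 0, 0, 0, 0, 0], [0, -0.006, 0, 0, 0, 0, 0], [0, 0, 0, 0, 0, 0, 0]]}}

```text
time_s: 13.15
position: [600.0, 83.1, 37.7]
tool_rot: [0.042, 0.706, -0.042, 0.706]
contact_force: [0.4, -0.9, -0.7]
width: 9.3
```

```bash
python3 st.py
```

```text
t 13.15 cx -200.0 cy 0.3 z 37.7 F fwd/lat/up 0.8 0.5 -0.7 torque [-0.03  0.   -0.04] rotfix [-0.0013  0.0006 -0.0002] w 9.3
```

Emit:
{"fn": "drive_tool", "kwargs": {"rows": [[0, -0.003, -0.0002, 0, 0, 0, 0], [0, -0.004, 0, 0, 0, 0, 0], [0, -0.004, 0, 0, 0, 0, 0], [0, -0.004, 0, 0, 0, 0, 0], [0, -0.004, 0, 0, 0, 0, 0], [0, -0.004, 0, 0, 0, 0, 0]]}}

```text
time_s: 13.75
position: [597.4, 63.1, 38.3]
tool_rot: [0.043, 0.705, -0.039, 0.707]
contact_force: [0.2, 3.6, 0.3]
width: 9.1
```

```bash
python3 st.py d6; python3 -c "
from h import *
crop('pics/d6.png','pics/d6c.png',220,120,160,110,5)"
```

```text
t 13.75 cx -179.9 cy 0.1 z 38.3 F fwd/lat/up -3.6 -0.3 0.3 torque [ 0.71 -0.01 -0.01] rotfix [ 0.0018  0.0021 -0.0054] w 9.1
```

View pics/d6c.png

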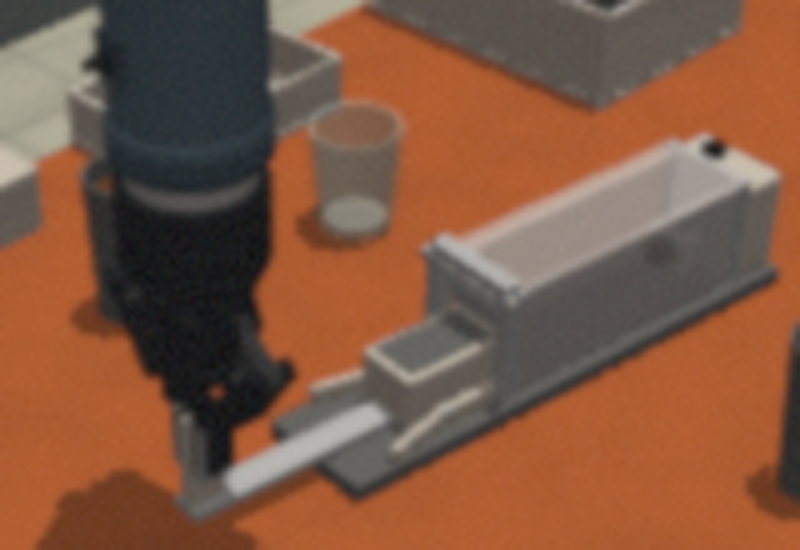

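Emit:
{"fn": "drive_tool", "kwargs": {"rows": [[0.0005, -0.004, 0, 0.001, 0.002, -0.005, 0], [0.0003, -0.004, 0, 0, 0, 0, 0], [0, -0.004, 0, 0, 0, 0, 0], [0, -0.004, 0, 0, 0, 0, 0], [0, -0.004, 0, 0, 0, 0, 0], [0, -0.004, 0, 0, 0, 0, 0]]}}

```text
time_s: 14.4
position: [595.1, 39.3, 37.9]
tool_rot: [0.042, 0.705, -0.04, 0.706]
contact_force: [0.5, 4.6, 0.2]
width: 9.2
```

```bash
python3 st.py
```

```text
t 14.4 cx -156.0 cy 0.6 z 37.9 F fwd/lat/up -4.7 -0.0 0.2 torque [ 0.83 -0.05  0.02] rotfix [ 0.0024  0.0013 -0.0025] w 9.2
```

Emit:
{"fn": "drive_tool", "kwargs": {"rows": [[0.0004, -0.004, -0.0003, 0.002, 0.001, -0.003, 0], [0.0002, -0.004, 0, 0, 0, 0, 0], [0, -0.004, 0, 0, 0, 0, 0], [0, -0.004, 0, 0, 0, 0, 0], [0, -0.004, 0, 0, 0, 0, 0], [0, -0.004, 0, 0, 0, 0, 0]]}}

```text
time_s: 15.0
position: [591.7, 11.9, 37.3]
tool_rot: [0.041, 0.706, -0.043, 0.706]
contact_force: [0.4, 3.9, 0.5]
width: 9.5
```

```bash
python3 st.py
```

```text
t 15.0 cx -128.4 cy 0.4 z 37.3 F fwd/lat/up -3.9 -0.1 0.5 torque [ 0.85 -0.12  0.05] rotfix [-0.001   0.0004  0.0021] w 9.5
```

Emit:
{"fn": "drive_tool", "kwargs": {"rows": [[0, -0.004, -0.0002, 0, 0, 0.002, 0], [0, -0.004, 0, 0, 0, 0, 0], [0, -0.004, 0, 0, 0, 0, 0], [0, -0.004, 0, 0, 0, 0, 0], [0, -0.004, 0, 0, 0, 0, 0], [0, -0.004, 0, 0, 0, 0, 0]]}}

```text
time_s: 15.6
position: [588.1, -14.4, 37.3]
tool_rot: [0.042, 0.706, -0.042, 0.706]
contact_force: [0.5, 3.6, 1.1]
width: 9.1
```

```bash
python3 st.py
```

```text
t 15.6 cx -101.8 cy 0.0 z 37.3 F fwd/lat/up -3.6 0.1 1.1 torque [ 0.67 -0.12  0.01] rotfix [-0.001   0.      0.0004] w 9.1
```

Emit:
{"fn": "drive_tool", "kwargs": {"rows": [[-0.0002, -0.004, 0, 0, 0, 0, 0], [0, -0.004, 0, 0, 0, 0, 0], [0, -0.004, 0, 0, 0, 0, 0], [0, -0.004, 0, 0, 0, 0, 0], [0, -0.003, 0, 0, 0, 0, 0], [0, -0.002, 0, 0, 0, 0, 0], [0, 0, 0, 0, 0, 0, 0]]}}

```text
time_s: 16.3
position: [585.0, -38.3, 37.3]
tool_rot: [0.042, 0.706, -0.043, 0.706]
contact_force: [0.6, 2.8, -0.6]
width: 9.6
```

```bash
python3 st.py
```

```text
t 16.3 cx -77.7 cy -0.3 z 37.3 F fwd/lat/up -2.9 0.3 -0.6 torque [ 0.54 -0.12  0.  ] rotfix [-0.0019 -0.0006  0.0011] w 9.6
```

Emit:
{"fn": "drive_tool", "kwargs": {"rows": [[0, -0.003, 0, 0, 0, 0.001, 0], [0, -0.003, 0, 0, 0, 0, 0], [0, -0.002, 0, 0, 0, 0, 0], [0, 0, 0, 0, 0, 0, 0]]}}

```text
time_s: 16.7
position: [583.7, -48.6, 37.3]
tool_rot: [0.042, 0.706, -0.044, 0.705]
contact_force: [0.1, 1.5, 0.6]
width: 9.3
```

```bash
python3 st.py d7 s7; python3 -c "
from h import *
crop('pics/d7.png','pics/d7c.png',220,120,160,110,5)
crop('pics/s7.png','pics/s7c.png',110,210,160,90,5)"
```

```text
t 16.7 cx -67.4 cy -0.4 z 37.3 F fwd/lat/up -1.5 -0.1 0.6 torque [ 0.33 -0.1   0.06] rotfix [-0.0029 -0.0011  0.0021] w 9.3
```

View pics/d7c.png

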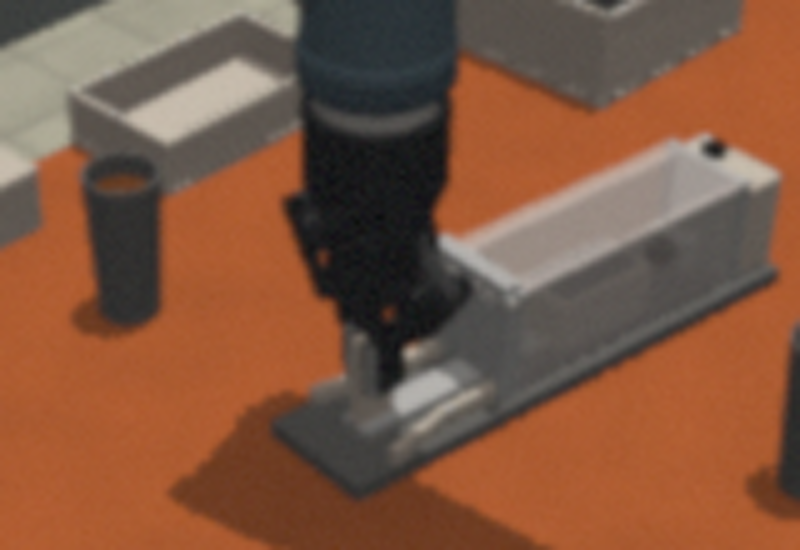

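View pics/s7c.png

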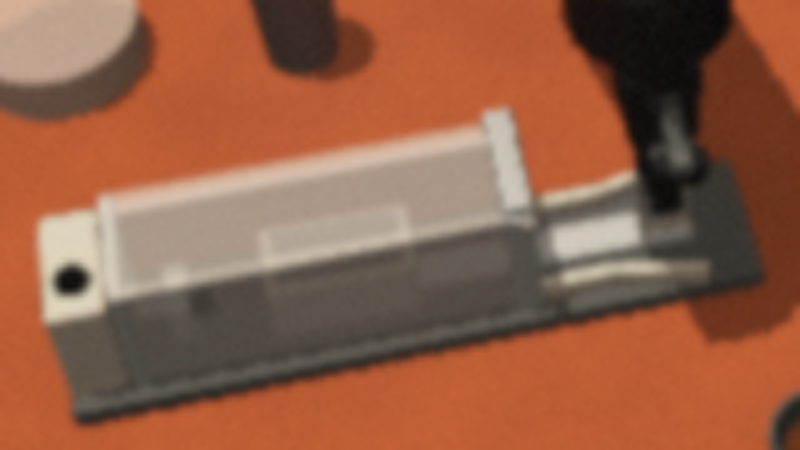

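Emit:
{"fn": "drive_tool", "kwargs": {"rows": [[0, -0.002, 0.0002, -0.002, -0.001, 0.002, 0], [0, -0.002, 0, 0, 0, 0, 0], [0, -0.002, 0, 0, 0, 0, 0], [0, 0, 0, 0, 0, 0, 0]]}}

```text
time_s: 17.2
position: [583.0, -55.0, 37.3]
tool_rot: [0.042, 0.706, -0.042, 0.706]
contact_force: [-0.6, 0.1, 0.3]
width: 9.5
```

```bash
python3 st.py
```

```text
t 17.2 cx -60.9 cy -0.3 z 37.3 F fwd/lat/up 0.0 -0.6 0.3 torque [-0.02 -0.08  0.06] rotfix [-0.0002 -0.0003  0.0004] w 9.5
```

Emit:
{"fn": "drive_tool", "kwargs": {"rows": [[0, -0.002, 0.0002, 0, 0, 0, 0], [0, -0.002, 0, 0, 0, 0, 0], [0, -0.002, 0, 0, 0, 0, 0], [0, 0, 0, 0, 0, 0, 0]]}}

```text
time_s: 17.6
position: [582.4, -61.3, 37.3]
tool_rot: [0.042, 0.706, -0.042, 0.706]
contact_force: [0.0, 0.1, 1.6]
width: 9.5
```

```bash
python3 st.py
```

```text
t 17.6 cx -54.6 cy -0.1 z 37.3 F fwd/lat/up -0.1 0.0 1.6 torque [-0.04 -0.06  0.02] rotfix [ 0.0001 -0.0003  0.0003] w 9.5
```

Emit:
{"fn": "drive_tool", "kwargs": {"rows": [[-0.0002, -0.002, 0, 0, 0, 0, 0], [0, -0.0015, 0, 0, 0, 0, 0], [0, -0.0015, 0, 0, 0, 0, 0], [0, 0, 0, 0, 0, 0, 0]]}}

```text
time_s: 18.0
position: [581.5, -67.0, 37.3]
tool_rot: [0.042, 0.706, -0.042, 0.706]
contact_force: [-0.6, 0.5, 0.2]
width: 9.5
```

```bash
python3 st.py
```

```text
t 18.0 cx -48.8 cy -0.3 z 37.3 F fwd/lat/up -0.4 -0.7 0.2 torque [-0.03 -0.05  0.08] rotfix [-0.0001 -0.0008  0.0006] w 9.5
```

Emit:
{"fn": "drive_tool", "kwargs": {"rows": [[0, -0.001, 0, 0, 0, 0, 0], [0, -0.001, 0, 0, 0, 0, 0], [0, 0, 0, 0, 0, 0, 0]]}}

```text
time_s: 18.3
position: [581.3, -69.1, 37.3]
tool_rot: [0.042, 0.706, -0.042, 0.706]
contact_force: [0.8, 0.4, 0.6]
width: 9.4
```

```bash
python3 st.py
```

```text
t 18.3 cx -46.7 cy -0.4 z 37.3 F fwd/lat/up -0.5 0.8 0.6 torque [ 0.05 -0.1   0.01] rotfix [-0.0001 -0.0008  0.0005] w 9.4
```

Emit:
{"fn": "drive_tool", "kwargs": {"rows": [[0, -0.001, 0, 0, 0, 0, 0], [0, -0.001, 0, 0, 0, 0, 0], [0, 0, 0, 0, 0, 0, 0]]}}

```text
time_s: 18.6
position: [581.0, -71.2, 37.3]
tool_rot: [0.042, 0.706, -0.042, 0.706]
contact_force: [-0.2, 0.1, 0.6]
width: 9.5
```

```bash
python3 st.py
```

```text
t 18.6 cx -44.6 cy -0.4 z 37.3 F fwd/lat/up -0.0 -0.2 0.6 torque [ 0.11 -0.12 -0.02] rotfix [ 0.0001 -0.0009  0.0005] w 9.5
```

Emit:
{"fn": "drive_tool", "kwargs": {"rows": [[0, -0.001, 0.0002, 0, 0, 0, 0], [0, -0.001, 0, 0, 0, 0, 0], [0, 0, 0, 0, 0, 0, 0]]}}

```text
time_s: 18.9
position: [580.9, -73.2, 37.3]
tool_rot: [0.042, 0.706, -0.042, 0.706]
contact_force: [-0.6, 1.0, 0.7]
width: 9.2
```

```bash
python3 st.py
```

```text
t 18.9 cx -42.6 cy -0.2 z 37.3 F fwd/lat/up -0.9 -0.7 0.7 torque [ 0.05 -0.09 -0.03] rotfix [ 0.0002 -0.001   0.0004] w 9.2
```

Emit:
{"fn": "drive_tool", "kwargs": {"rows": [[0, -0.001, 0, 0, 0, 0, 0], [0, -0.001, 0, 0, 0, 0, 0], [0, 0, 0, 0, 0, 0, 0]]}}

```text
time_s: 19.2
position: [580.7, -74.5, 37.3]
tool_rot: [0.042, 0.706, -0.041, 0.706]
contact_force: [0.4, 1.4, -0.2]
width: 9.4
```

```bash
python3 st.py
```

```text
t 19.2 cx -41.3 cy -0.3 z 37.3 F fwd/lat/up -1.5 0.2 -0.2 torque [0.18 0.   0.03] rotfix [ 0.0008 -0.0009 -0.0006] w 9.4
```

Emit:
{"fn": "drive_tool", "kwargs": {"rows": [[0, -0.001, 0, 0, 0, 0, 0], [0, 0, 0, 0, 0, 0, 0]]}}

```text
time_s: 19.4
position: [580.6, -74.6, 37.3]
tool_rot: [0.042, 0.706, -0.041, 0.706]
contact_force: [-0.2, 1.8, -0.0]
width: 9.2
```

```bash
python3 st.py
```

```text
t 19.4 cx -41.1 cy -0.3 z 37.3 F fwd/lat/up -1.8 -0.4 -0.0 torque [ 0.22 -0.03 -0.05] rotfix [ 0.0013 -0.001  -0.0016] w 9.2
```

Emit:
{"fn": "drive_tool", "kwargs": {"rows": [[0, -0.0015, 0, 0, 0, 0, 0], [0, -0.0015, 0, 0, 0, 0, 0]]}}

```text
time_s: 19.6
position: [580.6, -75.4, 37.5]
tool_rot: [0.042, 0.706, -0.039, 0.706]
contact_force: [-0.2, 6.9, 2.7]
width: 9.1
```

```bash
python3 st.py
```

```text
t 19.6 cx -40.3 cy -0.3 z 37.5 F fwd/lat/up -6.9 -1.1 2.7 torque [ 1.07  0.01 -0.11] rotfix [ 0.0027 -0.0007 -0.004 ] w 9.1
```

Emit:
{"fn": "drive_tool", "kwargs": {"rows": [[0.0002, -0.0015, 0, 0, 0, -0.002, 0]]}}

```text
time_s: 19.7
position: [580.6, -75.6, 37.5]
tool_rot: [0.042, 0.706, -0.039, 0.706]
contact_force: [-0.4, 7.1, 2.8]
width: 9.3
```

```bash
python3 st.py
```

```text
t 19.7 cx -40.2 cy -0.2 z 37.5 F fwd/lat/up -7.0 -1.2 2.8 torque [ 1.07  0.06 -0.19] rotfix [ 0.0033 -0.0004 -0.0037] w 9.3
```

Emit:
{"fn": "drive_tool", "kwargs": {"rows": [[0.0002, -0.002, 0, 0, 0, -0.002, 0], [0, -0.0022, 0, 0, 0, 0, 0]]}}

```text
time_s: 19.9
position: [580.4, -75.8, 37.6]
tool_rot: [0.042, 0.706, -0.038, 0.706]
contact_force: [-0.5, 7.8, 2.5]
width: 9.1
```

```bash
python3 st.py
```

```text
t 19.9 cx -40.0 cy -0.4 z 37.6 F fwd/lat/up -7.7 -1.4 2.5 torque [ 1.15  0.13 -0.23] rotfix [ 0.0053 -0.0004 -0.0061] w 9.1
```

Emit:
{"fn": "drive_tool", "kwargs": {"rows": [[0.0003, -0.0025, 0, 0.002, 0, -0.005, 0], [0.0002, -0.0025, 0, 0.002, 0, -0.004, 0]]}}

```text
time_s: 20.1
position: [580.5, -76.1, 37.6]
tool_rot: [0.041, 0.706, -0.04, 0.706]
contact_force: [-0.5, 7.7, 2.2]
width: 9.2
```

```bash
python3 st.py
```

```text
t 20.1 cx -39.7 cy -0.3 z 37.6 F fwd/lat/up -7.5 -1.4 2.2 torque [ 1.46 -0.04 -0.1 ] rotfix [ 0.0035  0.0004 -0.0024] w 9.2
```

Emit:
{"fn": "drive_tool", "kwargs": {"rows": [[0.0002, -0.003, 0.0002, 0.003, 0, -0.003, 0], [0.0002, -0.003, 0.0002, 0.002, 0, -0.003, 0]]}}

```text
time_s: 20.3
position: [580.9, -76.4, 37.6]
tool_rot: [0.042, 0.705, -0.04, 0.706]
contact_force: [0.2, 9.2, 1.2]
width: 9.4
```

```bash
python3 st.py
```

```text
t 20.3 cx -39.4 cy 0.2 z 37.6 F fwd/lat/up -9.2 -0.9 1.2 torque [ 1.65  0.06 -0.17] rotfix [ 0.0016  0.001  -0.0028] w 9.4
```

Emit:
{"fn": "drive_tool", "kwargs": {"rows": [[0.0002, -0.0036, 0, 0.002, 0, -0.003, 0], [0.0002, -0.0036, 0, 0.001, 0, -0.003, 0]]}}

```text
time_s: 20.5
position: [580.9, -76.7, 37.6]
tool_rot: [0.042, 0.705, -0.039, 0.707]
contact_force: [0.2, 10.6, 2.8]
width: 9.2
```

```bash
python3 st.py
```

```text
t 20.5 cx -39.1 cy 0.2 z 37.6 F fwd/lat/up -10.6 -1.1 2.8 torque [ 1.87  0.09 -0.25] rotfix [ 0.0024  0.0018 -0.0043] w 9.2
```

Emit:
{"fn": "drive_tool", "kwargs": {"rows": [[0.0002, -0.004, 0, 0.002, 0.001, -0.004, 0], [0.0002, -0.004, 0, 0.001, 0, -0.004, 0]]}}

```text
time_s: 20.7
position: [580.9, -76.9, 37.8]
tool_rot: [0.042, 0.705, -0.039, 0.707]
contact_force: [-0.7, 11.5, 3.4]
width: 9.7
```

```bash
python3 st.py
```

```text
t 20.7 cx -38.9 cy 0.2 z 37.8 F fwd/lat/up -11.3 -2.0 3.4 torque [ 1.96  0.1  -0.27] rotfix [ 0.0034  0.0015 -0.005 ] w 9.7
```

Emit:
{"fn": "drive_tool", "kwargs": {"rows": [[0.0002, -0.0042, 0, 0.002, 0.001, -0.004, 0], [0.0002, -0.0042, 0, 0.001, 0, -0.004, 0], [0.0002, -0.0042, 0, 0.001, 0, -0.004, 0]]}}

```text
time_s: 21.0
position: [580.6, -77.0, 38.0]
tool_rot: [0.042, 0.705, -0.037, 0.707]
contact_force: [-0.0, 11.9, 3.0]
width: 9.7
```

```bash
python3 st.py
```

```text
t 21.0 cx -38.8 cy -0.1 z 38.0 F fwd/lat/up -11.8 -1.4 3.0 torque [ 1.95  0.21 -0.28] rotfix [ 0.0057  0.0011 -0.0068] w 9.7
```

Holding at about 12 N a moment longer.

Emit:
{"fn": "drive_tool", "kwargs": {"rows": [[0.0002, -0.0043, 0, 0.002, 0.001, -0.004, 0], [0.0002, -0.0043, 0, 0.002, 0, -0.004, 0], [0.0002, -0.0043, 0, 0.002, 0, -0.004, 0], [0.0002, -0.0043, 0, 0.002, 0, -0.004, 0]]}}

```text
time_s: 21.4
position: [580.4, -77.0, 38.5]
tool_rot: [0.043, 0.705, -0.036, 0.707]
contact_force: [0.4, 12.1, 3.5]
width: 9.0
```

```bash
python3 st.py
```

```text
t 21.4 cx -38.8 cy -0.3 z 38.5 F fwd/lat/up -12.1 -1.0 3.5 torque [ 1.93  0.13 -0.28] rotfix [ 0.0067  0.0012 -0.0095] w 9.0
```

Emit:
{"fn": "drive_tool", "kwargs": {"rows": [[0.0003, -0.002, 0, 0.003, 0, -0.006, 0], [0.0005, 0, 0, 0.003, 0, -0.006, 0], [0.0003, 0, 0, 0, 0, -0.003, 0], [0, 0, 0, 0, 0, 0, 0]]}}

```text
time_s: 21.8
position: [580.1, -74.7, 37.3]
tool_rot: [0.04, 0.706, -0.041, 0.706]
contact_force: [0.7, 3.3, -1.4]
width: 9.0
```

```bash
python3 st.py
```

```text
t 21.8 cx -41.0 cy -0.8 z 37.3 F fwd/lat/up -3.4 0.3 -1.4 torque [ 0.63 -0.09 -0.02] rotfix [0.0035 0.0008 0.0013] w 9.0
```

Emit:
{"fn": "drive_tool", "kwargs": {"rows": [[0, 0, 0, 0, 0, 0, 0.15], [0, 0, 0, 0, 0, 0, 0.3], [0, 0, 0, 0, 0, 0, 0.4], [0, 0, 0, 0, 0, 0, 0.4], [0, 0, 0, 0, 0, 0, 0.4]]}}

```text
time_s: 22.3
position: [579.5, -79.6, 37.1]
tool_rot: [0.04, 0.706, -0.044, 0.706]
contact_force: [-0.8, -0.7, 0.5]
width: 34.2
```

```bash
python3 st.py d8 s8; python3 -c "
from h import *
crop('pics/d8.png','pics/d8c.png',220,120,160,110,5)
crop('pics/s8.png','pics/s8c.png',110,210,160,90,5)"
```

```text
t 22.3 cx -36.1 cy -0.8 z 37.1 F fwd/lat/up 0.8 -0.7 0.5 torque [-0.    0.03  0.01] rotfix [-0.0006  0.0002  0.0058] w 34.2
```

View pics/d8c.png

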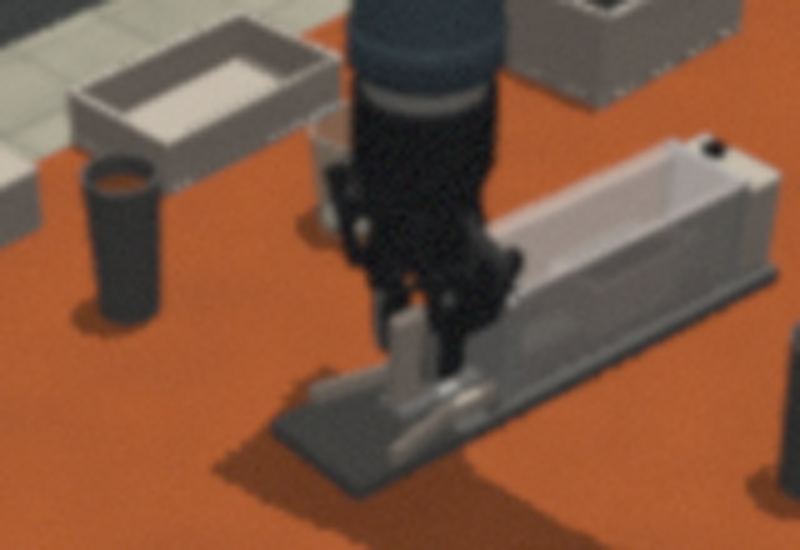

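View pics/s8c.png

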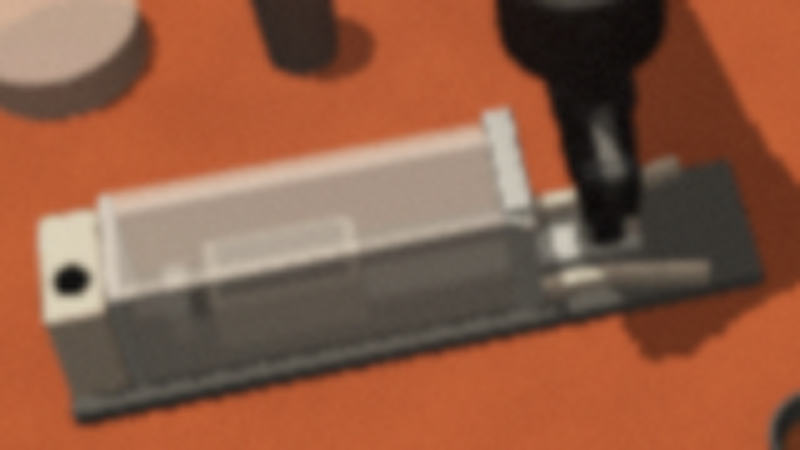

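Emit:
{"fn": "drive_tool", "kwargs": {"rows": [[-0.008, 0, 0, 0, 0, 0, 0.4], [-0.015, 0, 0, 0, 0, 0, 0.4], [-0.025, 0, 0, 0, 0, 0, 0.4], [-0.03, 0, 0, 0, 0, 0, 0.4], [-0.04, 0, 0, 0, 0, 0, 0.4], [-0.04, 0, 0, 0, 0, 0, 0.4], [-0.03, 0.0, 0, 0, 0, 0, 0.4], [0, 0, 0, 0, 0, 0, 0.4]]}}

```text
time_s: 23.2
position: [579.8, -77.1, 240.4]
tool_rot: [0.039, 0.705, -0.043, 0.707]
contact_force: [-0.6, -0.1, 0.7]
width: 34.0
```

```bash
python3 st.py; python3 -c "
from h import *
cv2.imwrite('pics/w9.png',camera('wrist'))"; python3 st.py d9 s9; python3 -c "
from h import *
crop('pics/d9.png','pics/d9c.png',220,120,160,110,5)
crop('pics/s9.png','pics/s9c.png',110,210,160,90,5)"
```

```text
t 23.2 cx -38.6 cy -0.9 z 240.4 F fwd/lat/up 0.2 -0.6 0.7 torque [ 0.02  0.02 -0.  ] rotfix [0.0019 0.0038 0.0052] w 34.0
t 23.25 cx -38.4 cy -1.8 z 238.5 F fwd/lat/up 0.5 0.3 0.8 torque [-0.03  0.02 -0.04] rotfix [0.0019 0.0013 0.0054] w 33.9
```

View pics/d9c.png

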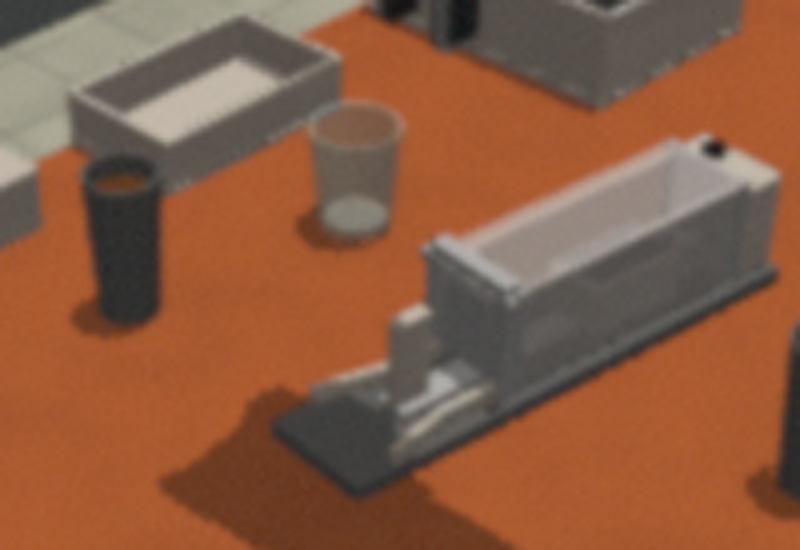

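View pics/s9c.png

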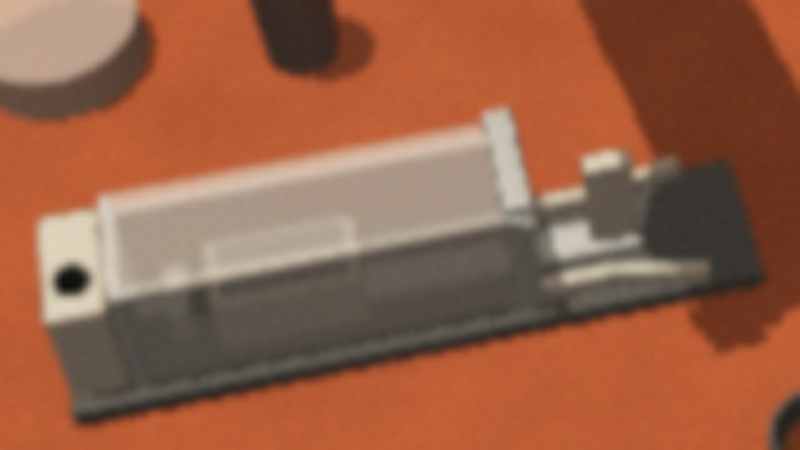

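View pics/w9.png

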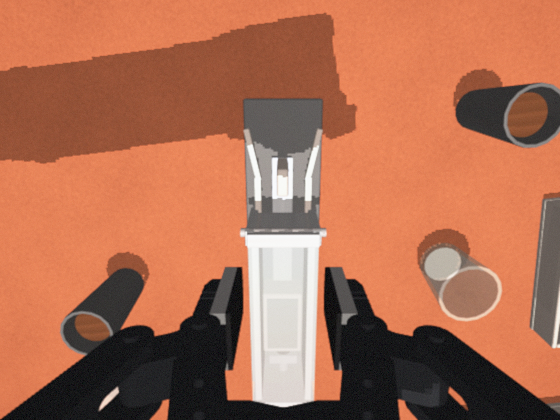

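Emit:
{"fn": "drive_tool", "kwargs": {"rows": [[0, 0, 0, 0, 0, 0, 0.4], [0, 0, 0, 0, 0, 0, 0.4], [0, 0, 0, 0, 0, 0, 0.4]]}}

```text
time_s: 23.65
position: [574.2, -77.2, 231.2]
tool_rot: [0.039, 0.71, -0.043, 0.702]
contact_force: [0.5, -0.5, -0.6]
width: 34.4
```

```bash
python3 -c "
from h import *
crop('pics/w9.png','pics/w9c.png',235,140,100,110,6)"
```

```text
(no output)
```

View pics/w9c.png

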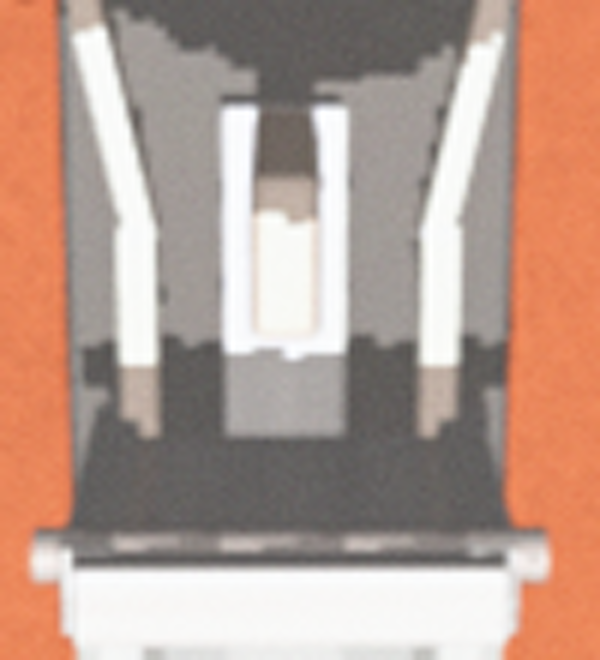

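```bash
python3 -c "
from station import *
print(hand_in())"
```

```text
the job is handed in; nothing more can be done
None
```

I put the cassette in the chamber with the flap shut behind it, and handed the job in at 23.65 s of the 64 s allowed.

- **Grasp and lay-down:** I gripped the white cassette by its tab and laid it on the apron, box end first. The chamber's position came from a wrist picture taken above it.
- **Flap:** I pushed the cassette in at 20 to 60 mm/s. Riding under the flap took at most 4.7 N in my readings, and that force fell to zero once the box was past.
- **Buffer:** I felt it with the cassette origin at about chamber x = -41.5. I pressed up to 12.1 N, with readings of 11.3 to 12.1 N over about 0.7 s. Readings come only at the end of each move, so brief peaks between them were not seen.
- **Release:** I eased off to about 3 N, opened the fingers and lifted clear.

**Last checks:**
- The close wrist picture shows the flap shut across the tongue and the tab end outside, between the guides.
- The scene picture shows the box lying inside, up against the buffer.
- The sleeves and beaker near the chamber looked undisturbed. I did not re-check the flask, the dishes or the spare box at the end.
- The tool read no contact after the lift.

**Disagreements:** the scene and side cameras put the chamber's yaw 0.025 rad apart, so I used the wrist picture's value instead. When the fingers opened, the arm moved about 5 mm forward; the pictures show no harm from it.

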